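Load the setting punches into the travelling rack and lock them in

TASK

Pack up the setting punches: lift the keeper bar off the travelling rack and lay it flat on the table, then put every punch from the grey stand into the rack, in the cup of its own colour. The collar has to go in under the notched shelf, so lean the punch towards the open front, put its foot into the cup at that slant and then swing it upright into its notch, foot right down on the bottom of the cup. When all of them stand home, lower the keeper bar back over the two pins until it lies flush on the cheeks, let go, and leave the tin and the small wooden block where they are.

Things in the scene. Friction and masses are not known exactly. Their poses are not given: they have to be found in the camera images.
- rack: travelling rack, fixed: wooden base 88 x 276 mm, 16 mm thick, with four coloured cups in a row (y = +90 red, +30 blue, -30 yellow, -90 green mm), and a notched aluminium shelf above them on a back panel and two end cheeks. Origin on the table below the middle of the row; x points from the open front (robot side) to the back, y to the left, z up
- shelf_front (a point): middle of the lower front edge of the rack's shelf, 115 mm over the table. The shelf is 8 mm thick and runs from 14 mm before the cups' row to 26 mm behind it; over each cup it has an 18 mm wide notch, open to the front, ending 8 mm behind the cup's centre
- keeper_seat (a point): midway between the two steel pins (8 mm diameter, 14 mm tall, coned tips), level with the cheek tops on which they stand, 123 mm over the table and 36 mm before the cups' row. Pins 126 mm to either side along the rack's y; cheeks 24 mm wide, inner faces 228 mm apart. The keeper's origin belongs here, its y along the rack's y
- stand: grey stand, fixed, 52 x 216 mm, top 84 mm high, with a row of four 18 mm holes along its y, 56 mm apart, in which the punches hang by their collars. Origin on the table under its centre, z up. Between the robot and the row of rack and stand the table is clear
- keeper: keeper bar, loose aluminium plate 42 (x) x 276 (y) x 8 mm, about 0.25 kg, same either way round, with an 11 mm hole 126 mm from the centre along y at each end; on the middle of its top a black upright grip tab, 30 (x) x 14 (y) mm, from 8 to 66 mm above the underside. Origin at the centre of the underside, z up; at the start it is fitted on the rack's pins
- punch_red: round setting punch with a red handle, 175 mm long, 0.13 kg; may be absent. Origin at the centre of its flat foot, z towards the handle: shank 14 mm diameter up to 82 mm, collar 30 mm diameter from 82 to 90, neck 10 mm diameter to 125, red handle 16 mm diameter from 125 to 175 mm. Starts upright in any hole of the stand, collar on its top
- seat_red (a point): bottom centre of the red cup in the rack, 16 mm over the table, where the red punch's foot belongs. Cup 26 mm high, inside radius 9 mm at the bottom flaring to 20 mm at the mouth. A seated punch has its collar under the shelf with 9 mm to spare, so it goes in only leaning some 20 to 30 degrees to the front, then stands freely
- punch_blue: round setting punch with a blue handle, 175 mm long, 0.13 kg; may be absent. Origin at the centre of its flat foot, z towards the handle: shank 14 mm diameter up to 82 mm, collar 30 mm diameter from 82 to 90, neck 10 mm diameter to 125, blue handle 16 mm diameter from 125 to 175 mm. Starts upright in any hole of the stand, collar on its top
- seat_blue (a point): bottom centre of the blue cup in the rack, 16 mm over the table, where the blue punch's foot belongs. Cup 26 mm high, inside radius 9 mm at the bottom flaring to 20 mm at the mouth. A seated punch has its collar under the shelf with 9 mm to spare, so it goes in only leaning some 20 to 30 degrees to the front, then stands freely
- punch_yellow: round setting punch with a yellow handle, 175 mm long, 0.13 kg; may be absent. Origin at the centre of its flat foot, z towards the handle: shank 14 mm diameter up to 82 mm, collar 30 mm diameter from 82 to 90, neck 10 mm diameter to 125, yellow handle 16 mm diameter from 125 to 175 mm. Starts upright in any hole of the stand, collar on its top
- seat_yellow (a point): bottom centre of the yellow cup in the rack, 16 mm over the table, where the yellow punch's foot belongs. Cup 26 mm high, inside radius 9 mm at the bottom flaring to 20 mm at the mouth. A seated punch has its collar under the shelf with 9 mm to spare, so it goes in only leaning some 20 to 30 degrees to the front, then stands freely
- punch_green: round setting punch with a green handle, 175 mm long, 0.13 kg; may be absent. Origin at the centre of its flat foot, z towards the handle: shank 14 mm diameter up to 82 mm, collar 30 mm diameter from 82 to 90, neck 10 mm diameter to 125, green handle 16 mm diameter from 125 to 175 mm. Starts upright in any hole of the stand, collar on its top
- seat_green (a point): bottom centre of the green cup in the rack, 16 mm over the table, where the green punch's foot belongs. Cup 26 mm high, inside radius 9 mm at the bottom flaring to 20 mm at the mouth. A seated punch has its collar under the shelf with 9 mm to spare, so it goes in only leaning some 20 to 30 degrees to the front, then stands freely
- tin: bystander: round grey tin 58 mm diameter, 23 mm high, origin under its centre
- block: bystander: small wooden block with a bracelet on it, 60 x 53 x 29 mm, origin under its centre

How it is judged:
On the way, in this order (a step that is already met when the one before it is completed fails the run):
1. the keeper bar is off the rack and lies flat on the table (height (world z) of keeper below 0.02 m and angle between keeper's own z axis and vertical below 0.1 rad), for 0.2 s.
2. every punch stands home in the cup of its colour, keeper bar not yet on (horizontal distance between punch_red and seat_red below 0.008 m and z of punch_red in the frame of seat_red between -0.005 and 0.005 m and angle between each of punch_red, punch_blue, punch_yellow, punch_green's own z axis and vertical below 0.15 rad and horizontal distance between punch_blue and seat_blue below 0.008 m and z of punch_blue in the frame of seat_blue between -0.005 and 0.005 m and horizontal distance between punch_yellow and seat_yellow below 0.008 m and z of punch_yellow in the frame of seat_yellow between -0.005 and 0.005 m and horizontal distance between punch_green and seat_green below 0.008 m and z of punch_green in the frame of seat_green between -0.005 and 0.005 m), for 0.3 s.
3. the keeper bar is down over both pins, flush on the cheeks (horizontal distance between keeper and keeper_seat below 0.006 m and z of keeper in the frame of keeper_seat between -0.004 and 0.003 m and angle between keeper's own z axis and vertical below 0.04 rad and angle between the y axis of keeper and the y axis of rack, either way round below 0.05 rad), for 0.2 s.
At the end, for the whole second after the job is handed in: Each punch present is in its own colour's cup: foot within 8 mm of the centre and 5 mm of the bottom, upright within 0.15 rad; keeper bar over both pins within 6 mm of its place, flush within 3 mm, level within 0.04 rad, in line within 0.05 rad; all at rest (all of step 2 and all of step 3 and linear speed of each of keeper, punch_red, punch_blue, punch_yellow, punch_green below 0.03 m/s); the robot touches nothing.
It fails at once if the tin is pushed more than 3 cm from its place (distance of tin from where it was at the start of the episode above 0.03 m).
It fails at once if the small wooden block is pushed more than 3 cm from its place (distance of block from where it was at the start of the episode above 0.03 m).
Of punch_red, punch_blue, punch_yellow, punch_green only 3 to 4 are there at a start; the rules pass over those that are not, and their reading is None.
At some moment in a run one of keeper may be knocked a few centimetres aside while the robot is not near it.
It also fails if it takes over 208 s, if anything falls off the work surface, if the arm or the gripper's body presses on something with over 40 N, if the wrist force passes 120 N, or if a joint passes its speed limit or range.

ROBOT

A 6-joint arm with a two-finger parallel gripper is mounted at the origin on a cart in front of the work surface, level with it; the furniture and walls round the work are solid. World frame = base frame: x ahead of the robot, y to its left, z up, the work surface at z = 0. Lengths are in m, angles in rad, forces in N, time in s.
With the tool pointing down it reaches from about 0.35 to 0.775 m from the base axis. Payload 7.3 kg.
Tool frame: the origin (TCP) lies on the mounting face of the last link; the fingertips stand 178 mm ahead of it and the grasp point (between the pads) lies hold_point_z ahead of it (hold_point_z is the distance from the TCP to the grasp point, in m); x points along the fingers, y is the direction in which the jaws open and shut, and the axes are right-handed (so a half turn about x gives the same grasp; the last joint's range is limited). The gripper opens to 92 mm and grips with 3 to 60 N. Pads are 19 mm wide; open, the fingers measure 130 mm over their backs; the gripper's body (75 mm by 190 mm) begins 47 mm behind the grasp point.
Start: joints at [-1.292, 0.342, 1.524, -0, 1.275, -0.146], TCP at [0.216, -0.478, 0.405] pointing down, gripper open.
Joint ranges: [-2.53, 2.53], [-0.77, 2.02], [0.04, 2.7], [-1, 4.14], [0.28, 2.66], [-3.11, 3.11]. Speed limits (rad/s): [2.57, 2.57, 3.14, 3.14, 3.14, 3.14].

INTERFACE

Orientations are given as [roll, pitch, yaw] about the fixed x, y, z axes, in that order (R = Rz(yaw) Ry(pitch) Rx(roll)).
In Python, from cell import * gives the robot as it stands.
- The arm moves only by the shell command python3 -m jog 'ROWS' [FORCE]. ROWS is JSON, a list of rows, each an object with "delta_pos": the shift along the world's x, y, z in units of 50 mm (1.0 is 50 mm), a list of three; "twist": the turn, a rotation vector about the world's x, y, z in units of 6 degrees (1.0 is 6 degrees), a list of three; "fingers": the finger opening in mm, from 0 to 91.8. In form: [{"delta_pos": [x, y, z], "twist": [wx, wy, wz], "fingers": fingers}, ...]. A call has 1 to 8 rows; each row shifts and turns the commanded pose from where the row before left it; what a row does not reach is not made up. A row lasts 1/10 s, in which the tool goes at most 50 mm and 8.59 degrees, less where a joint would pass 70% of its speed; a pose out of reach is approached as far as the arm can. A call is refused whole if a number of a shift passes 1 or a number of a turn 1, either way. A call with a gripper value outside its range is refused whole. The fingers move at their own pace and stop on an object; FORCE is the grip in N (left out, the last holds). Time passes only in rows, so rows that do not move let the fingers close. It gives the time, the measured TCP pose, the force and the opening at its end, in the units of the state.
- observe(): the state, without advancing time (a new reading comes with each control period).
- read_camera(name): name is "scene" or "top" or "wrist"; returns a dict with "color" (400x640x3 uint8, red, green, blue), "fov_y" (degrees; the focal length in pixels is half the picture's height over the tangent of half this angle, whatever the lens; pixels are square), "cx", "cy" (the principal point, pixels), "extrinsics" (4x4, takes a point from camera to world coordinates); the wrist camera has in their place "mount" (4x4, takes a point from camera to tool coordinates, whose origin is the TCP and whose axes are the tool frame's). Camera axes: x right, y down, z forward; pixel columns grow to the right and rows downward; lengths in m; the calibration is good to about 2 mm. A picture is of the moment at which its call begins: read the wrist's pose just before it. There is no depth.
- hand_in(): hands the job in, once; it reports no verdict.
The state is a dict: "time": time; "qpos": joint angles; "qvel": joint speeds; "joint_efforts": joint torques, N m; "tool_pos": TCP position; "tool_rot": TCP orientation; "contact_force": force on the tool from outside, world axes, zero at the start; "torque": the same for the moment, N m; "opening": finger opening in m.
Only numpy, scipy, OpenCV 4.12 (cv2) and the standard library are available. Lean on these libraries where they do the work, as an engineer would, in place of code of your own. Each camera call takes 0.05 s, during which the arm holds its last target.

## Working session

There is one attempt and no reset: what is moved stays moved. The work goes in short steps, Python scripts to look and compute and a shell command to move; the robot and the scene stay as the last step left them, time stands still between calls to the robot, and variables do not carry over. Pictures are saved under pics/ and viewed, and the job is handed in when it is done.

```bash
ls; mkdir -p pics
python3 - <<'E'
from cell import *
import cv2
s=observe();print({k:(v if not hasattr(v,'tolist') else v.tolist()) for k,v in s.items()})
import cell
print([n for n in dir(cell) if not n.startswith('_')])
for n in("scene","top","wrist"):
    c=read_camera(n);cv2.imwrite(f"pics/{n}0.png",c["color"][:,:,::-1])
    print(n,{k:v for k,v in c.items() if k!="color"})
E
```

```text
pics
{'time': 0.0, 'qpos': [-1.2919900939705349, 0.3427451486744224, 1.5250049394752672, 3.3455133681089257e-06, 1.2753988043456088, -0.1459805913675016], 'qvel': [0.000672745848171227, 0.0006069674511189018, -0.00015343796597577574, 0.002383410362732991, 0.0005058186164231852, -0.0004559949572152605], 'joint_efforts': [0.0012110806710552424, -43.12443137168884, -24.422133564949036, 0.07177165942266583, 0.05584331578575075, -0.00012103547305741813], 'tool_pos': [0.2163608834400181, -0.47820376447217433, 0.40403732475940235], 'tool_rot': [-1.718832569545715, 1.5692400845997239, 1.8475459317990408], 'contact_force': [-0.1793704461122931, 0.032467299795577755, 0.33257374052827526], 'torque': [-0.011137215494199172, 0.049991907897316334, -0.0017637134224256757], 'opening': 0.0920735525602354}
['IKError', 'hand_in', 'hold_point_z', 'observe', 'read_camera']
scene {'fov_y': 44.895803836768906, 'cx': 316.5916833787187, 'cy': 206.32013163503325, 'extrinsics': array([[-0.58415361, -0.61185576,  0.53328894, -0.14110788],
       [-0.81153569,  0.45099511, -0.37150132,  0.42473775],
       [-0.0
[... 192 characters left out ...]
08, 'extrinsics': array([[-0.02699065, -0.99345241,  0.11101269,  0.4004695 ],
       [-0.99955598,  0.02541916, -0.01554724, -0.0282736 ],
       [ 0.01262359, -0.11138303, -0.99369737,  1.16116944],
       [ 0.        ,  0.        ,  0.        ,  1.        ]])}
wrist {'fov_y': 69.5686303054799, 'cx': 320.40379295091986, 'cy': 197.92362600689367, 'mount': array([[-5.53700631e-04, -2.71058224e-01,  9.62562794e-01,
         1.95926082e-02],
       [ 9.99999725e-01, -6.25439497e-04,  3.99111581e-04,
         4.15650734e-04],
       [ 4.93842314e-04,  9.62562750e-01,  2.71058495e-01,
        -7.23529307e-02],
       [ 0.00000000e+00,  0.00000000e+00,  0.00000000e+00,
         1.00000000e+00]])}
```

View pics/scene0.png

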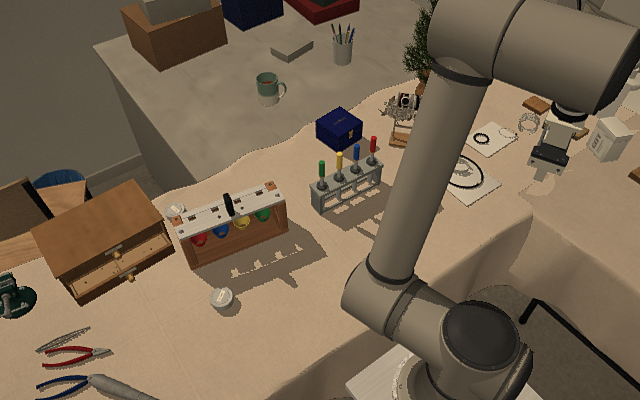

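View pics/top0.png

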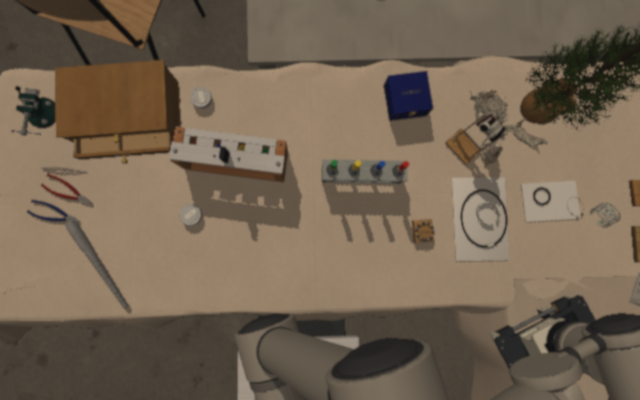

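View pics/wrist0.png

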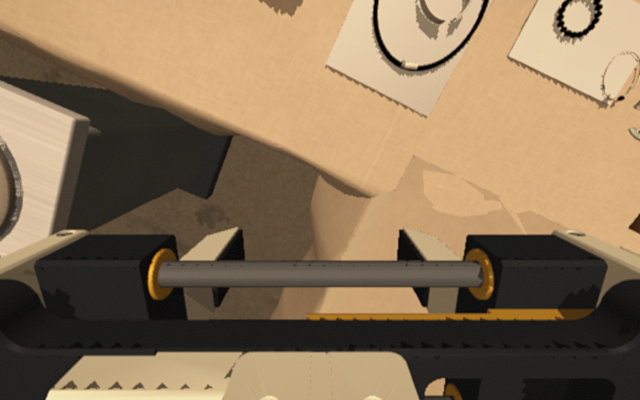

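```bash
python3 -c "
from cell import *
print(hold_point_z, type(hold_point_z))"
```

```text
0.1592 <class 'float'>
```

```bash
cat > h.py <<'E'
from cell import *
import numpy as np, cv2
from scipy.spatial.transform import Rotation as Ro
def cam(n):
    s=observe(); c=read_camera(n); f=200/np.tan(np.radians(c["fov_y"]/2))
    if n=="wrist":
        T=np.eye(4);T[:3,:3]=Ro.from_euler('xyz',s["tool_rot"]).as_matrix();T[:3,3]=s["tool_pos"]
        E=T@c["mount"]
    else:E=c["extrinsics"]
    return dict(im=c["color"],f=f,cx=c["cx"],cy=c["cy"],E=E)
def ray(c,u,v):
    d=c["E"][:3,:3]@np.array([(u-c["cx"])/c["f"],(v-c["cy"])/c["f"],1]);return c["E"][:3,3],d/np.linalg.norm(d)
def onz(c,u,v,z):
    o,d=ray(c,u,v);return o+d*(z-o[2])/d[2]
def proj(c,p):
    q=np.linalg.inv(c["E"])@np.append(p,1);return np.array([c["cx"]+c["f"]*q[0]/q[2],c["cy"]+c["f"]*q[1]/q[2]])
def tri(rs):
    A=np.zeros((3,3));b=np.zeros(3)
    for o,d in rs:
        P=np.eye(3)-np.outer(d,d);A+=P;b+=P@o
    p=np.linalg.solve(A,b);return p,[np.linalg.norm((np.eye(3)-np.outer(d,d))@(p-o)) for o,d in rs]
def save(c,name,box=None,k=1):
    im=c["im"][:,:,::-1]
    if box: x0,y0,x1,y1=box;im=im[y0:y1,x0:x1]
    cv2.imwrite("pics/"+name,cv2.resize(im,None,fx=k,fy=k,interpolation=cv2.INTER_NEAREST))
E
python3 - <<'E'
from h import *
c=cam("top");save(c,"t1.png",(160,80,320,220),5);save(c,"t2.png",(310,140,440,250),6)
c=cam("scene");save(c,"s1.png",(165,110,395,310),3.4)
E
```

```text
(no output)
```

View pics/t1.png

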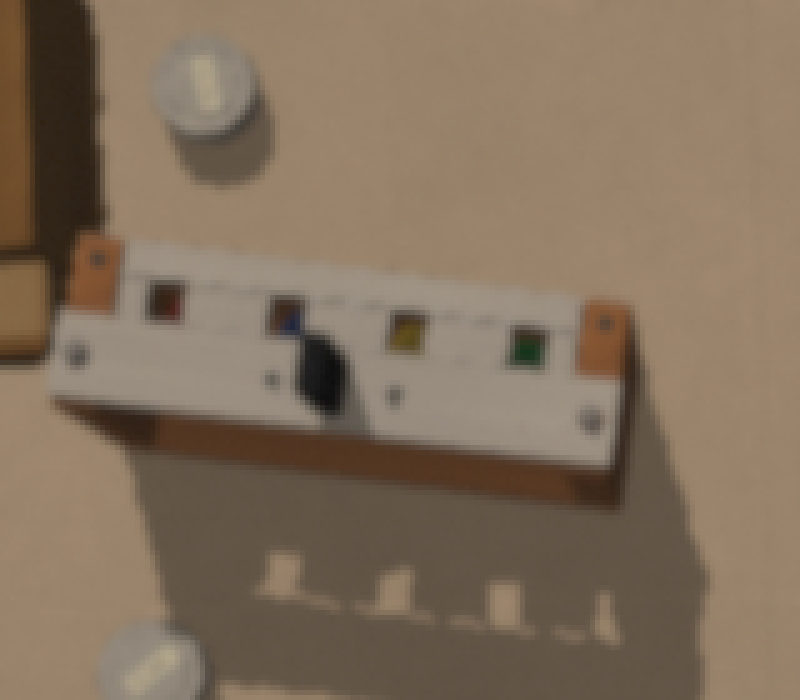

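View pics/t2.png

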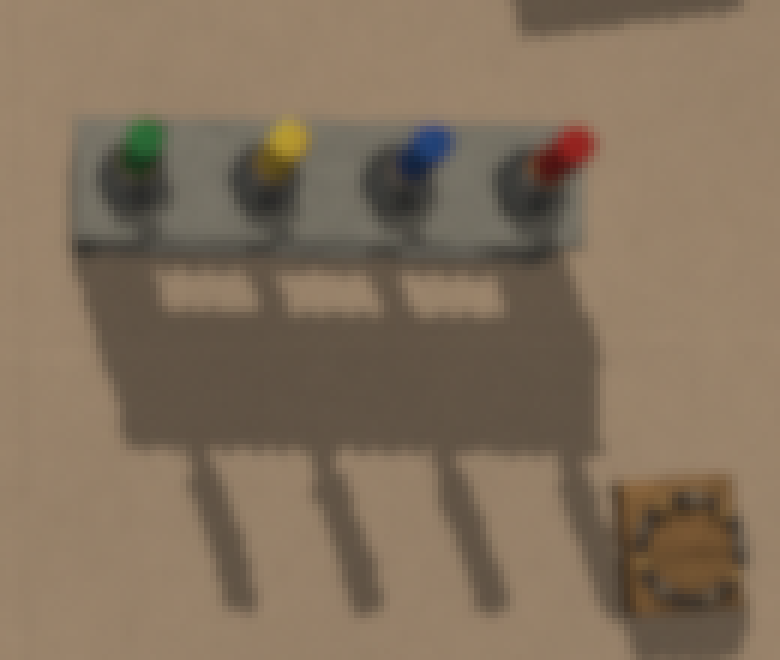

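View pics/s1.png

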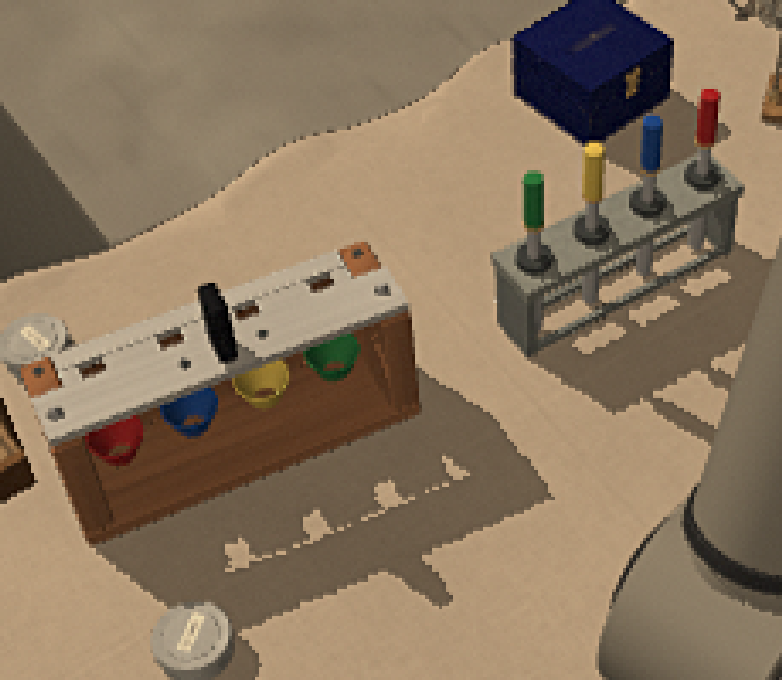

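Run:
```python
from h import *
np.set_printoptions(precision=4,suppress=True)
t=cam("top");s=cam("scene")
def T(u,v):return (160+u/5,80+v/5)
def T2(u,v):return (310+u/6,140+v/6)
def S(u,v):return (165+u/3.4,110+v/3.4)
L=[T(77,353),T(591,419)];LS=[S(56,413),S(382,290)]
P=[]
for a,b in zip(L,LS):
    p,e=tri([ray(t,*a),ray(s,*b)]);print("pin",p,e,onz(t,*a,.135),onz(s,*b,.135));P.append(onz(t,*a,.135))
d=P[0]-P[1];print(np.linalg.norm(d),np.degrees(np.arctan2(-d[0],d[1])),(P[0]+P[1])/2)
for n,a,b in zip("gybr",[(147,133),(291,135),(437,141),(577,142)],[(534,175),(595,147),(653,120),(710,93)]):
    p,e=tri([ray(t,*T2(*a)),ray(s,*S(*b))]);print(n,p,e,onz(t,*T2(*a),.177))
for c in [(73,120),(583,120),(583,245),(72,245)]:print("stand",onz(t,*T2(*c),.084))
for c in [(205,88),(150,670)]:print("tin",onz(t,*T(*c),.023))
print("block",onz(t,*T2(685,548),.029))
print("drawer",onz(t,165,65,.1),onz(t,170,150,.05))
```

```text
pin [0.6322 0.2828 0.1257] [np.float64(0.0005816017759140429), np.float64(0.0005816017759139182)] [0.6298 0.2795 0.135 ] [0.6249 0.2846 0.135 ]
pin [0.5938 0.033  0.1249] [np.float64(0.0010681162081896845), np.float64(0.0010681162081895715)] [0.5912 0.0316 0.135 ] [0.5865 0.038  0.135 ]
0.2509060282561396 -8.83466158764441 [0.6105 0.1555 0.135 ]
g [ 0.5849 -0.1015  0.1742] [np.float64(0.0004744799588630087), np.float64(0.00047447995886305355)] [ 0.584  -0.1017  0.177 ]
y [ 0.5827 -0.1578  0.1733] [np.float64(0.00027129459200651233), np.float64(0.00027129459200653445)] [ 0.5819 -0.1576  0.177 ]
b [ 0.5797 -0.2139  0.1729] [np.float64(0.0013337317833778996), np.float64(0.0013337317833778818)] [ 0.5781 -0.2142  0.177 ]
r [ 0.5774 -0.269   0.1735] [np.float64(0.0006321300168962207), np.float64(0.0006321300168960654)] [ 0.5764 -0.2686  0.177 ]
stand [ 0.6078 -0.0774  0.084 ]
stand [ 0.6024 -0.2944  0.084 ]
stand [ 0.5488 -0.2916  0.084 ]
stand [ 0.5542 -0.0754  0.084 ]
tin [0.8002 0.2448 0.023 ]
tin [0.4833 0.2734 0.023 ]
block [ 0.421  -0.3429  0.029 ]
drawer [0.8614 0.3183 0.1   ] [0.6507 0.3191 0.05  ]
```

```bash
cat >> h.py <<'E'
np.set_printoptions(precision=4,suppress=True)
H=hold_point_z
def Rt(lean,yaw,flip):
    # tool x: down, leaned so TCP is toward -x of yaw frame; tool y = +/- yaw-frame y
    y,l=np.radians(yaw),np.radians(lean)
    X=np.array([np.cos(y),np.sin(y),0]);Y=np.array([-np.sin(y),np.cos(y),0]);Z=np.array([0,0,1.])
    tx=-(np.cos(l)*Z-np.sin(l)*X); ty=Y*flip
    return np.column_stack([tx,ty,np.cross(tx,ty)])
def st():
    s=observe();R=Ro.from_euler('xyz',s["tool_rot"]).as_matrix();p=np.array(s["tool_pos"])
    return s,R,p,p+R[:,0]*H
def goal(gp,lean,yaw,flip):
    s,R,p,g=st();G=Rt(lean,yaw,flip);tp=np.array(gp)-G[:,0]*H
    w=Ro.from_matrix(G@R.T).as_rotvec()
    print("t",round(s["time"],2),"grasp now",g,"dpos(units)",(tp-p)/.05,"twist(units)",np.degrees(w)/6,"open",round(s["opening"]*1000,1),"F",np.array(s["contact_force"]))
E
python3 - <<'E'
from h import *
s,R,p,g=st();print(R,g)
for f in(1,-1):goal([.611,.155,.25],0,-8.85,f)
E
```

```text
[[-0.0001  0.4121 -0.9111]
 [ 0.0002 -0.9111 -0.4121]
 [-1.     -0.0002 -0.    ]] [ 0.2164 -0.4783  0.2454]
t 0.35 grasp now [ 0.2164 -0.4783  0.2454] dpos(units) [ 7.8924 12.6662  0.0922] twist(units) [ 0.0002 -0.0031 24.4687] open 91.8 F [ 0.2233 -0.2922  0.1812]
t 0.35 grasp now [ 0.2164 -0.4783  0.2454] dpos(units) [ 7.8924 12.6662  0.0922] twist(units) [-0.0024 -0.0002 -5.5313] open 91.8 F [ 0.2233 -0.2922  0.1812]
```

```bash
R='{"delta_pos":[0.23,0.5,0.04],"twist":[0,0,0.98],"fingers":60}'; 
python3 -m jog '[{"delta_pos":[0.23,0.5,0.04],"twist":[0,0,0.98],"fingers":60},{"delta_pos":[0.23,0.5,0.04],"twist":[0,0,0.98],"fingers":60},{"delta_pos":[0.23,0.5,0.04],"twist":[0,0,0.98],"fingers":60},{"delta_pos":[0.23,0.5,0.04],"twist":[0,0,0.98],"fingers":60},{"delta_pos":[0.23,0.5,0.04],"twist":[0,0,0.98],"fingers":60},{"delta_pos":[0.23,0.5,0.04],"twist":[0,0,0.98],"fingers":60},{"delta_pos":[0.23,0.5,0.04],"twist":[0,0,0.98],"fingers":60},{"delta_pos":[0.23,0.5,0.04],"twist":[0,0,0.98],"fingers":60}]'
python3 - <<'E'
from h import *
goal([.5,.14,.29],0,-8.85,1)
E
```

```text
time: 1.15
tool_pos: [0.3087, -0.2772, 0.4209]
tool_rot: [1.164, 1.57, -0.728]
contact_force: [1.0, 0.3, -0.3]
opening: 0.0598
t 1.15 grasp now [ 0.3087 -0.2773  0.2617] dpos(units) [3.8267 8.3446 0.5653] twist(units) [-0.0006  0.0046 16.5893] open 59.8 F [ 0.9642  0.306  -0.2509]
```

```bash
python3 -m jog '[{"delta_pos":[0.23,0.5,0.03],"twist":[0,0,0.98],"fingers":60},{"delta_pos":[0.23,0.5,0.03],"twist":[0,0,0.98],"fingers":60},{"delta_pos":[0.23,0.5,0.03],"twist":[0,0,0.98],"fingers":60},{"delta_pos":[0.23,0.5,0.03],"twist":[0,0,0.98],"fingers":60},{"delta_pos":[0.23,0.5,0.03],"twist":[0,0,0.98],"fingers":60},{"delta_pos":[0.23,0.5,0.03],"twist":[0,0,0.98],"fingers":60},{"delta_pos":[0.23,0.5,0.03],"twist":[0,0,0.98],"fingers":60},{"delta_pos":[0.23,0.5,0.03],"twist":[0,0,0.98],"fingers":60}]'
python3 -m jog '[{"delta_pos":[0.23,0.5,0.03],"twist":[0,0,0.98],"fingers":60},{"delta_pos":[0.23,0.5,0.03],"twist":[0,0,0.98],"fingers":60},{"delta_pos":[0.23,0.5,0.03],"twist":[0,0,0.98],"fingers":60},{"delta_pos":[0.23,0.5,0.03],"twist":[0,0,0.98],"fingers":60},{"delta_pos":[0.23,0.5,0.03],"twist":[0,0,0.98],"fingers":60},{"delta_pos":[0.23,0.5,0.03],"twist":[0,0,0.98],"fingers":60},{"delta_pos":[0.23,0.5,0.03],"twist":[0,0,0.98],"fingers":60},{"delta_pos":[0.1,0.3,0.03],"twist":[0,0,0.98],"fingers":60}]'
python3 - <<'E'
from h import *
goal([.5,.14,.29],0,-8.85,1)
c=cam("wrist");save(c,"w1.png")
print(st()[0]["qpos"])
E
```

```text
time: 1.95
tool_pos: [0.4007, -0.0772, 0.4329]
tool_rot: [0.754, 1.57, -0.316]
contact_force: [0.4, -0.3, 0.4]
opening: 0.0603
time: 2.75
tool_pos: [0.4864, 0.1133, 0.4447]
tool_rot: [1.307, 1.57, 1.059]
contact_force: [0.2, -0.6, 0.2]
opening: 0.0602
t 2.75 grasp now [0.4865 0.1133 0.2855] dpos(units) [0.2711 0.5344 0.0906] twist(units) [-0.0042  0.0021  0.8971] open 60.2 F [ 0.1577 -0.646   0.2015]
[ 0.077   0.2659  1.5199  0.0015  1.3549 -1.2515]
```

View pics/w1.png

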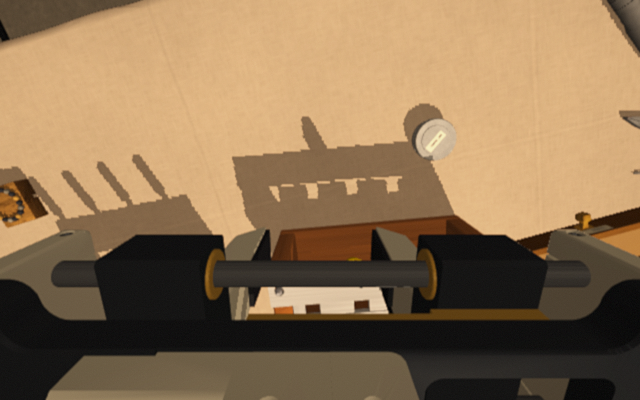

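```bash
A='{"delta_pos":[-0.03,0.02,0.03],"twist":[0,0,-1],"fingers":60}'
python3 -m jog '[{"delta_pos":[-0.03,0.02,0.03],"twist":[0,0,-1],"fingers":60},{"delta_pos":[-0.03,0.02,0.03],"twist":[0,0,-1],"fingers":60},{"delta_pos":[-0.03,0.02,0.03],"twist":[0,0,-1],"fingers":60},{"delta_pos":[-0.03,0.02,0.03],"twist":[0,0,-1],"fingers":60},{"delta_pos":[-0.03,0.02,0.03],"twist":[0,0,-1],"fingers":60},{"delta_pos":[-0.03,0.02,0.03],"twist":[0,0,-1],"fingers":60},{"delta_pos":[-0.03,0.02,0.03],"twist":[0,0,-1],"fingers":60},{"delta_pos":[-0.03,0.02,0.03],"twist":[0,0,-1],"fingers":60}]'
python3 -m jog '[{"delta_pos":[-0.03,0.02,0.03],"twist":[0,0,-1],"fingers":60},{"delta_pos":[-0.03,0.02,0.03],"twist":[0,0,-1],"fingers":60},{"delta_pos":[-0.03,0.02,0.03],"twist":[0,0,-1],"fingers":60},{"delta_pos":[-0.03,0.02,0.03],"twist":[0,0,-1],"fingers":60},{"delta_pos":[-0.03,0.02,0.03],"twist":[0,0,-1],"fingers":60},{"delta_pos":[-0.03,0.02,0.03],"twist":[0,0,-1],"fingers":60},{"delta_pos":[-0.03,0.02,0.03],"twist":[0,0,-1],"fingers":60},{"delta_pos":[-0.03,0.02,0.03],"twist":[0,0,-1],"fingers":60}]'
python3 -m jog '[{"delta_pos":[-0.03,0.02,0.03],"twist":[0,0,-1],"fingers":60},{"delta_pos":[-0.03,0.02,0.03],"twist":[0,0,-1],"fingers":60},{"delta_pos":[-0.03,0.02,0.03],"twist":[0,0,-1],"fingers":60},{"delta_pos":[-0.03,0.02,0.03],"twist":[0,0,-1],"fingers":60},{"delta_pos":[-0.03,0.02,0.03],"twist":[0,0,-1],"fingers":60},{"delta_pos":[-0.03,0.02,0.03],"twist":[0,0,-1],"fingers":60},{"delta_pos":[-0.03,0.02,0.03],"twist":[0,0,-1],"fingers":60},{"delta_pos":[-0.03,0.02,0.03],"twist":[0,0,-1],"fingers":60}]'
python3 -m jog '[{"delta_pos":[-0.03,0.02,0.03],"twist":[0,0,-1],"fingers":60},{"delta_pos":[-0.03,0.02,0.03],"twist":[0,0,-1],"fingers":60},{"delta_pos":[-0.03,0.02,0.03],"twist":[0,0,-1],"fingers":60},{"delta_pos":[-0.03,0.02,0.03],"twist":[0,0,-1],"fingers":60},{"delta_pos":[0,0,0],"twist":[0,0,-1],"fingers":60},{"delta_pos":[0,0,0],"twist":[0,0,0],"fingers":60}]'
python3 - <<'E'
from h import *
goal([.611,.155,.168],0,-8.85,-1)
c=cam("wrist");save(c,"w2.png")
print(st()[0]["qpos"])
E
```

```text
time: 3.6
tool_pos: [0.4736, 0.1193, 0.4568]
tool_rot: [-0.881, 1.571, -1.979]
contact_force: [-0.3, 0.5, -0.2]
opening: 0.0599
time: 4.4
tool_pos: [0.4616, 0.1273, 0.4688]
tool_rot: [0.134, 1.571, -1.801]
contact_force: [0.2, -0.7, -0.3]
opening: 0.0601
time: 5.2
tool_pos: [0.4497, 0.1353, 0.4808]
tool_rot: [0.834, 1.571, -1.939]
contact_force: [0.3, 0.5, -0.5]
opening: 0.0604
time: 5.8
tool_pos: [0.4437, 0.1393, 0.4868]
tool_rot: [1.554, 1.571, -1.739]
contact_force: [0.5, 1.1, -0.1]
opening: 0.0597
t 5.8 grasp now [0.4437 0.1393 0.3276] dpos(units) [ 3.3457  0.3141 -3.1913] twist(units) [ 0.0022 -0.0004 -0.0278] open 59.7 F [ 0.5224  1.0951 -0.102 ]
[ 0.1393  0.1752  1.5234 -0.0002  1.443   1.8583]
```

View pics/w2.png

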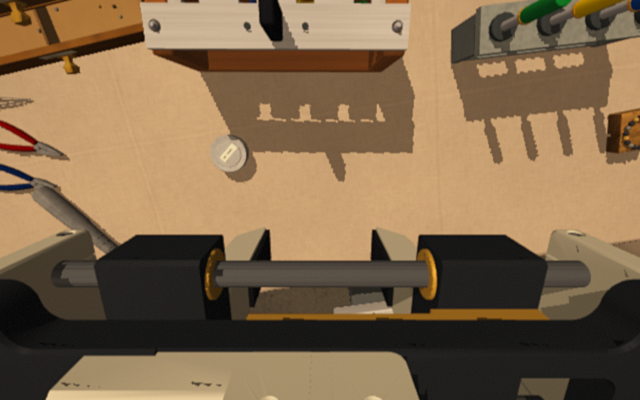

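```bash
python3 -m jog '[{"delta_pos":[0.6,0,0],"twist":[0,0,0],"fingers":60},{"delta_pos":[0.6,0,0],"twist":[0,0,0],"fingers":60},{"delta_pos":[0,0,0],"twist":[0,0,0],"fingers":60},{"delta_pos":[0,0,0],"twist":[0,0,0],"fingers":60}]'
python3 - <<'E'
from h import *
c=cam("wrist");save(c,"w3.png",(130,0,430,130),2.66);save(c,"w3b.png",(430,0,640,190),3.5)
import pickle;pickle.dump(c,open("w3.pkl","wb"))
E
```

```text
time: 6.25
tool_pos: [0.504, 0.1394, 0.4861]
tool_rot: [0.306, 1.569, -2.984]
contact_force: [0.1, -1.0, -0.6]
opening: 0.0598
```

View pics/w3.png

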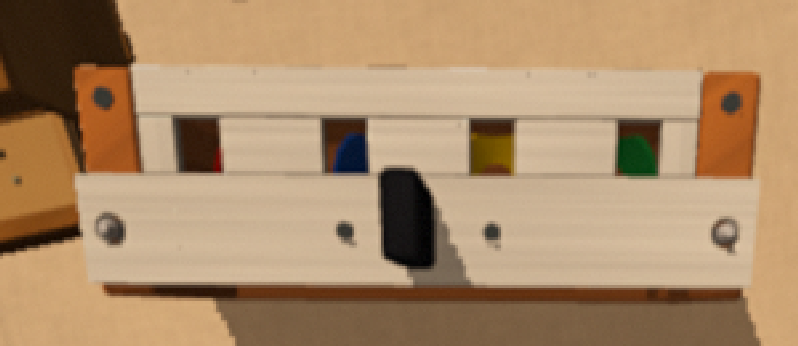

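View pics/w3b.png

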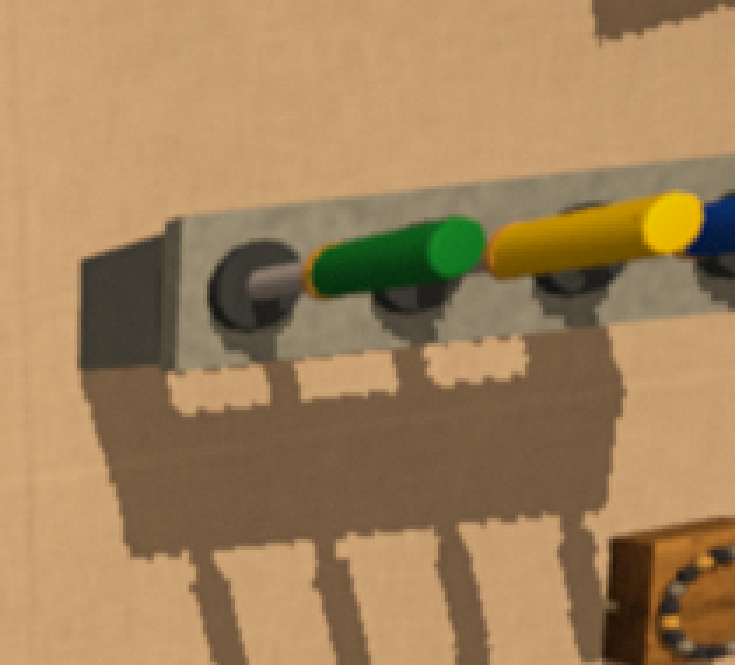

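Run:
```python
from h import *
import pickle
c=pickle.load(open("w3.pkl","rb"))
q=lambda u,v,z:onz(c,130+u/2.66,v/2.66,z)
p1=q(109,228,.135);p2=q(726,233,.135)
d=p1-p2;print("pins",p1,p2,np.linalg.norm(d),np.degrees(np.arctan2(-d[0],d[1])),(p1+p2)/2)
k=[q(75,173,.131),q(760,179,.131),q(752,287,.131),q(89,280,.131)];print("kc",np.mean(k,0),np.linalg.norm(k[0]-k[1]),np.linalg.norm(k[1]-k[2]),k)
n=[q(198,118,.123),q(345,119.5,.123),q(492.5,120.5,.123),q(637.5,121.5,.123)]
print(n)
yaw=np.arctan2(-(n[0]-n[3])[0],(n[0]-n[3])[1]);print("notch yaw",np.degrees(yaw),np.linalg.norm(n[0]-n[3]))
m=np.mean(n,0);X=np.array([np.cos(yaw),np.sin(yaw),0]);print("rack origin from notch",m-.008*X,"from pins",(p1+p2)/2+.036*X)
```

```text
pins [0.631  0.2821 0.135 ] [0.5921 0.0352 0.135 ] 0.2499657528412538 -8.945543822748272 [0.6115 0.1586 0.135 ]
kc [0.6118 0.1584 0.131 ] 0.2758525123685203 0.04159526977825857 [array([0.6537, 0.2915, 0.131 ]), array([0.6107, 0.019 , 0.131 ]), array([0.5695, 0.0248, 0.131 ]), array([0.6132, 0.298 , 0.131 ])]
[array([0.668 , 0.2401, 0.123 ]), array([0.6586, 0.1814, 0.123 ]), array([0.6494, 0.1224, 0.123 ]), array([0.6404, 0.0643, 0.123 ])]
notch yaw -8.917013757482964 0.17793907860718014
rack origin from notch [0.6462 0.1533 0.123 ] from pins [0.6471 0.1531 0.135 ]
```

```bash
python3 -m jog '[{"delta_pos":[0.54,0.1,0],"twist":[0,0,0],"fingers":50},{"delta_pos":[0.54,0.1,0],"twist":[0,0,0],"fingers":50},{"delta_pos":[0.54,0.1,0],"twist":[0,0,0],"fingers":50},{"delta_pos":[0.52,0.09,0],"twist":[0,0,0],"fingers":50},{"delta_pos":[0,0,-0.8],"twist":[0,0,0],"fingers":50},{"delta_pos":[0,0,-0.8],"twist":[0,0,0],"fingers":50},{"delta_pos":[0,0,0],"twist":[0,0,0],"fingers":50}]'
python3 - <<'E'
from h import *
goal([.611,.1588,.168],0,-8.93,-1)
E
```

```text
time: 7.0
tool_pos: [0.6093, 0.1591, 0.4012]
tool_rot: [0.286, 1.559, -3.003]
contact_force: [-1.7, -0.5, -0.8]
opening: 0.0505
t 7.0 grasp now [0.6073 0.1589 0.242 ] dpos(units) [ 0.0349 -0.0065 -1.4797] twist(units) [ 0.0155 -0.1146 -0.0737] open 50.5 F [-1.75   -0.5364 -0.7765]
```

```bash
python3 -m jog '[{"delta_pos":[0.03,0,-0.5],"twist":[0,0,-0.07],"fingers":50},{"delta_pos":[0,0,-0.5],"twist":[0,0,0],"fingers":50},{"delta_pos":[0,0,-0.46],"twist":[0,0,0],"fingers":50},{"delta_pos":[0,0,0],"twist":[0,0,0],"fingers":50},{"delta_pos":[0,0,0],"twist":[0,0,0],"fingers":50}]'
python3 - <<'E'
from h import *
goal([.611,.1588,.168],0,-8.93,-1)
c=cam("wrist");save(c,"w4.png")
E
```

```text
time: 7.5
tool_pos: [0.6126, 0.1593, 0.3361]
tool_rot: [-2.889, 1.569, 0.096]
contact_force: [-0.0, -0.1, 0.8]
opening: 0.0501
t 7.5 grasp now [0.613  0.1593 0.1769] dpos(units) [-0.0318 -0.0098 -0.178 ] twist(units) [-0.0021  0.0217  0.0013] open 50.1 F [-0.032  -0.1018  0.8191]
```

View pics/w4.png

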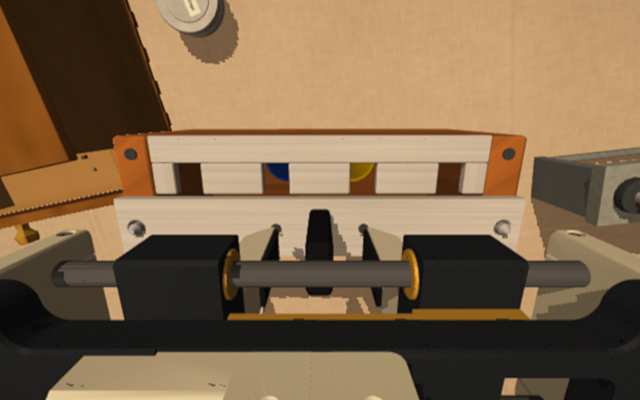

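```bash
python3 -m jog '[{"delta_pos":[-0.03,-0.01,-0.18],"twist":[0,0,0],"fingers":50},{"delta_pos":[0,0,0],"twist":[0,0,0],"fingers":10},{"delta_pos":[0,0,0],"twist":[0,0,0],"fingers":5},{"delta_pos":[0,0,0],"twist":[0,0,0],"fingers":5},{"delta_pos":[0,0,0],"twist":[0,0,0],"fingers":5},{"delta_pos":[0,0,0],"twist":[0,0,0],"fingers":5}]' 40
python3 - <<'E'
from h import *
goal([.611,.1588,.168],0,-8.93,-1)
E
```

```text
time: 8.15
tool_pos: [0.611, 0.1588, 0.3249]
tool_rot: [-2.156, 1.57, 0.829]
contact_force: [1.5, 2.0, 0.4]
opening: 0.0145
t 8.15 grasp now [0.611  0.1589 0.1657] dpos(units) [ 0.0009 -0.0003  0.0461] twist(units) [-0.0036  0.0033  0.0052] open 14.5 F [1.4853 2.0335 0.3784]
```

```bash
python3 -m jog '[{"delta_pos":[0,0,0.1],"twist":[0,0,0],"fingers":5},{"delta_pos":[0,0,0.2],"twist":[0,0,0],"fingers":5},{"delta_pos":[0,0,0.4],"twist":[0,0,0],"fingers":5},{"delta_pos":[0,0,0.5],"twist":[0,0,0],"fingers":5},{"delta_pos":[-0.3,-0.2,0],"twist":[0,0,0],"fingers":5},{"delta_pos":[-0.5,-0.3,0],"twist":[0,0,0],"fingers":5},{"delta_pos":[-0.5,-0.3,0],"twist":[0,0,0],"fingers":5},{"delta_pos":[-0.5,-0.3,0],"twist":[0,0,0],"fingers":5}]'
python3 -m jog '[{"delta_pos":[-0.5,-0.3,0],"twist":[0,0,0],"fingers":5},{"delta_pos":[-0.5,-0.3,-0.4],"twist":[0,0,0],"fingers":5},{"delta_pos":[-0.5,-0.3,-0.6],"twist":[0,0,0],"fingers":5},{"delta_pos":[-0.32,-0.18,-0.6],"twist":[0,0,0],"fingers":5},{"delta_pos":[0,0,-0.6],"twist":[0,0,0],"fingers":5},{"delta_pos":[0,0,-0.5],"twist":[0,0,0],"fingers":5},{"delta_pos":[0,0,-0.2],"twist":[0,0,0],"fingers":5},{"delta_pos":[0,0,0],"twist":[0,0,0],"fingers":5}]'
python3 - <<'E'
from h import *
goal([.43,.05,.045],0,-8.93,-1)
E
```

```text
time: 8.95
tool_pos: [0.5197, 0.103, 0.3854]
tool_rot: [1.722, 1.57, -1.575]
contact_force: [0.1, -0.9, -2.6]
opening: 0.014
time: 9.75
tool_pos: [0.4299, 0.0496, 0.2393]
tool_rot: [0.221, 1.569, -3.077]
contact_force: [-0.8, 0.9, -2.1]
opening: 0.0137
t 9.75 grasp now [0.4295 0.0496 0.0801] dpos(units) [ 0.0027  0.0081 -0.7028] twist(units) [ 0.0013 -0.0204  0.0043] open 13.7 F [-0.7538  0.8512 -2.1334]
```

```bash
python3 -m jog '[{"delta_pos":[0,0,-0.3],"twist":[0,0,0],"fingers":5},{"delta_pos":[0,0,-0.25],"twist":[0,0,0],"fingers":5},{"delta_pos":[0,0,-0.15],"twist":[0,0,0],"fingers":5},{"delta_pos":[0,0,0],"twist":[0,0,0],"fingers":5},{"delta_pos":[0,0,0],"twist":[0,0,0],"fingers":5}]'
python3 - <<'E'
from h import *
goal([.43,.05,.043],0,-8.93,-1)
E
```

```text
time: 10.25
tool_pos: [0.4303, 0.0497, 0.2055]
tool_rot: [3.137, 1.57, -0.161]
contact_force: [-0.2, -0.6, -2.3]
opening: 0.0137
t 10.25 grasp now [0.4305 0.0497 0.0463] dpos(units) [-0.0064  0.0063 -0.0656] twist(units) [0.0018 0.0109 0.0036] open 13.7 F [-0.1701 -0.6091 -2.3198]
```

```bash
python3 -m jog '[{"delta_pos":[0,0,-0.07],"twist":[0,0,0],"fingers":5},{"delta_pos":[0,0,0],"twist":[0,0,0],"fingers":5},{"delta_pos":[0,0,0],"twist":[0,0,0],"fingers":30},{"delta_pos":[0,0,0],"twist":[0,0,0],"fingers":40},{"delta_pos":[0,0,0],"twist":[0,0,0],"fingers":40},{"delta_pos":[0,0,0.3],"twist":[0,0,0],"fingers":40},{"delta_pos":[0,0,0.8],"twist":[0,0,0],"fingers":40},{"delta_pos":[0,0,0.9],"twist":[0,0,0],"fingers":40}]'
python3 - <<'E'
from h import *
goal([.5,-.1,.25],0,-2.5,-1)
c=cam("top");save(c,"t3.png",(150,80,450,280),2.6)
E
```

```text
time: 11.05
tool_pos: [0.4293, 0.0497, 0.3015]
tool_rot: [0.118, 1.567, 3.104]
contact_force: [0.1, -0.4, -0.4]
opening: 0.0398
t 11.05 grasp now [0.4287 0.0497 0.1423] dpos(units) [ 1.4134 -2.9933  2.1545] twist(units) [ 0.0007 -0.0371  1.0777] open 39.8 F [ 0.0726 -0.3632 -0.4367]
```

View pics/t3.png

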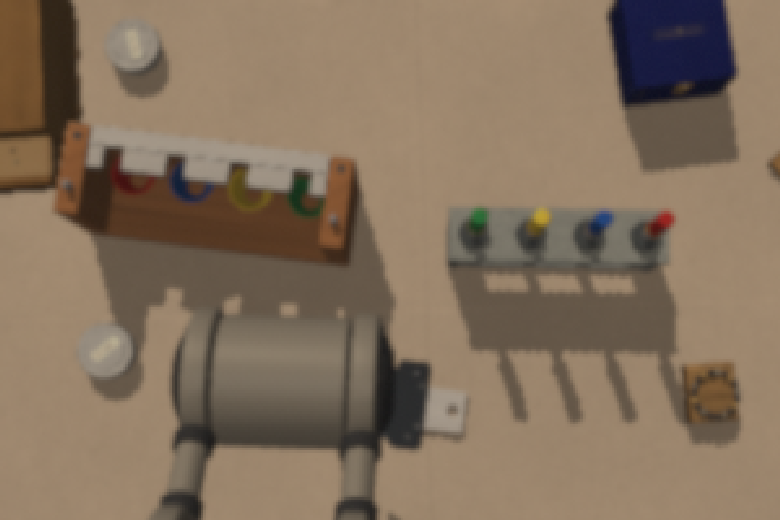

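```bash
python3 -m jog '[{"delta_pos":[0,-0.3,0.8],"twist":[0,0,0.2],"fingers":40},{"delta_pos":[0.1,-0.8,0.8],"twist":[0,0,0.2],"fingers":40},{"delta_pos":[0.1,-0.9,0.8],"twist":[0,0,0.2],"fingers":40},{"delta_pos":[0.1,-0.9,0.6],"twist":[0,0,0.2],"fingers":40},{"delta_pos":[0.1,-0.9,0.4],"twist":[0,0,0.28],"fingers":40},{"delta_pos":[0.2,-0.9,0],"twist":[0,0,0],"fingers":40},{"delta_pos":[0,0,0],"twist":[0,0,0],"fingers":40},{"delta_pos":[0,0,0],"twist":[0,0,0],"fingers":40}]'
python3 - <<'E'
from h import *
import pickle
goal([.584,-.102,.25],0,-2.5,-1)
c=cam("wrist");save(c,"w5.png",(100,0,540,230),1.8);pickle.dump(c,open("w5.pkl","wb"))
E
```

```text
time: 11.9
tool_pos: [0.4578, -0.1699, 0.4565]
tool_rot: [-0.615, 1.569, 2.481]
contact_force: [0.1, 0.8, 0.7]
opening: 0.0399
t 11.9 grasp now [ 0.4576 -0.1697  0.2973] dpos(units) [ 2.524   1.3573 -0.9461] twist(units) [-0.01   -0.0129  0.0188] open 39.9 F [0.0754 0.825  0.6894]
```

View pics/w5.png

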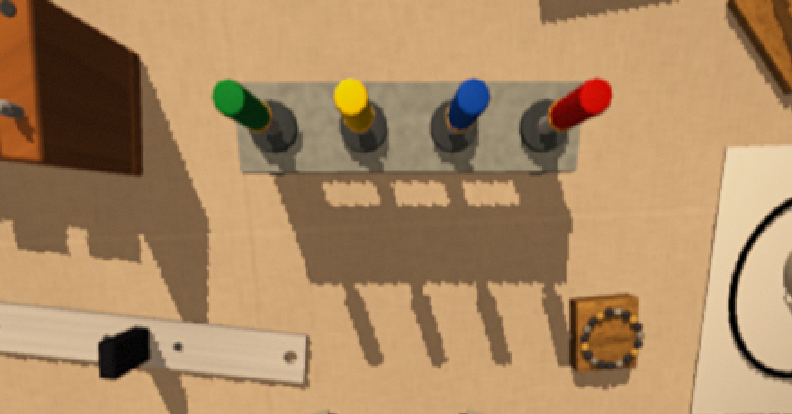

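Run:
```python
from h import *
import pickle
c=pickle.load(open("w5.pkl","rb"))
q=lambda u,v,z:onz(c,100+u/1.8,v/1.8,z)
for n,a,b in zip("gybr",[(228,97),(351,97),(473,96),(596,96)],[(276,128),(364,128),(454,128),(543,127)]):print(n,q(*a,.177),q(*b,.092))
k=[q(242,82,.084),q(577,84,.084),q(577,171,.084),q(241,171,.084)];print(np.mean(k,0),k[1]-k[0])
```

```text
g [ 0.5833 -0.099   0.177 ] [ 0.582  -0.1017  0.092 ]
y [ 0.5807 -0.1551  0.177 ] [ 0.5795 -0.1558  0.092 ]
b [ 0.5785 -0.2107  0.177 ] [ 0.5769 -0.211   0.092 ]
r [ 0.5759 -0.2668  0.177 ] [ 0.575  -0.2657  0.092 ]
[ 0.5793 -0.1838  0.084 ] [-0.0106 -0.206   0.    ]
```

```bash
cat >> h.py <<'E'
YAW=-8.93;O=np.array([.6466,.1532,0]);X_=np.array([np.cos(np.radians(YAW)),np.sin(np.radians(YAW)),0]);Y_=np.array([-X_[1],X_[0],0]);Z_=np.array([0,0,1.])
YC=dict(r=.09,b=.03,y=-.03,g=-.09)
PU=dict(g=[.583,-.100,0],y=[.580,-.1555,0],b=[.578,-.211,0],r=[.5755,-.2665,0])
S0=.152
def rackgp(col,h,dx,lean,s=S0,dy=0):
    l=np.radians(lean);f=O+Y_*(YC[col]+dy)+X_*dx+Z_*(.016+h)
    return f+s*(-np.sin(l)*X_+np.cos(l)*Z_)
def foot(s=S0):
    _,R,p,g=st();f=g+R[:,0]*s-O-Z_*.016
    print("foot in rack (x,y,h)",np.array([f@X_,f@Y_,f[2]])*1000,"lean",np.degrees(np.arctan2(R[:,0]@X_,-R[2,0])))
E
python3 - <<'E'
from h import *
goal(np.array(PU['g'])+[0,0,.154],0,YAW,-1)
E
```

```text
t 11.95 grasp now [ 0.4575 -0.1687  0.2974] dpos(units) [ 2.5047  1.3784 -2.867 ] twist(units) [-0.012  -0.013  -1.0682] open 39.9 F [-0.3797  0.3722  1.22  ]
```

```bash
python3 -m jog '[{"delta_pos":[0.6,0.3,0],"twist":[0,0,-0.5],"fingers":40},{"delta_pos":[0.7,0.4,0],"twist":[0,0,-0.57],"fingers":40},{"delta_pos":[0.7,0.4,0],"twist":[0,0,0],"fingers":40},{"delta_pos":[0.5,0.28,-0.2],"twist":[0,0,0],"fingers":40},{"delta_pos":[0,0,-0.6],"twist":[0,0,0],"fingers":40},{"delta_pos":[0,0,-0.6],"twist":[0,0,0],"fingers":40},{"delta_pos":[0,0,0],"twist":[0,0,0],"fingers":40},{"delta_pos":[0,0,0],"twist":[0,0,0],"fingers":40}]'
python3 - <<'E'
from h import *
goal(np.array(PU['g'])+[0,0,.154],0,YAW,-1)
c=cam("wrist");save(c,"w6.png")
E
```

```text
time: 12.75
tool_pos: [0.583, -0.099, 0.3876]
tool_rot: [-0.191, 1.57, 2.797]
contact_force: [0.1, -0.2, 0.8]
opening: 0.0402
t 12.75 grasp now [ 0.5829 -0.099   0.2284] dpos(units) [ 0.0004 -0.0193 -1.4889] twist(units) [-0.0026 -0.0073 -0.0194] open 40.2 F [ 0.0665 -0.2307  0.7773]
```

View pics/w6.png

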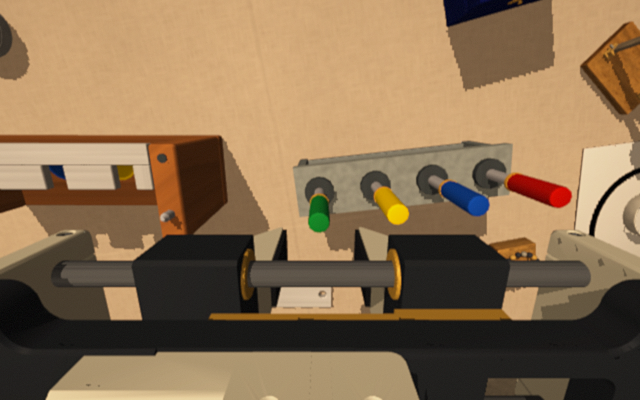

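```bash
python3 -m jog '[{"delta_pos":[0,-0.02,-0.5],"twist":[0,0,0],"fingers":40},{"delta_pos":[0,0,-0.5],"twist":[0,0,0],"fingers":40},{"delta_pos":[0,0,-0.49],"twist":[0,0,0],"fingers":40},{"delta_pos":[0,0,0],"twist":[0,0,0],"fingers":40},{"delta_pos":[0,0,0],"twist":[0,0,0],"fingers":40},{"delta_pos":[0,0,0],"twist":[0,0,0],"fingers":8},{"delta_pos":[0,0,0],"twist":[0,0,0],"fingers":8},{"delta_pos":[0,0,0],"twist":[0,0,0],"fingers":8}]'
python3 -m jog '[{"delta_pos":[0,0,0],"twist":[0,0,0],"fingers":8},{"delta_pos":[0,0,0],"twist":[0,0,0],"fingers":8}]'
python3 - <<'E'
from h import *
goal(np.array(PU['g'])+[0,0,.154],0,YAW,-1)
E
```

```text
time: 13.6
tool_pos: [0.5832, -0.1012, 0.3139]
tool_rot: [2.99, 1.569, -0.307]
contact_force: [0.7, 0.1, 0.5]
opening: 0.0206
time: 13.8
tool_pos: [0.5833, -0.1006, 0.3134]
tool_rot: [-2.401, 1.569, 0.585]
contact_force: [1.0, 3.3, 5.1]
opening: 0.0154
t 13.8 grasp now [ 0.5835 -0.1004  0.1542] dpos(units) [-0.0055  0.0121 -0.0042] twist(units) [-0.0096  0.0145 -0.0054] open 15.4 F [0.9903 3.2758 5.0913]
```

```bash
python3 -m jog '[{"delta_pos":[0,0,0.2],"twist":[0,0,0],"fingers":8},{"delta_pos":[0,0,0.5],"twist":[0,0,0],"fingers":8},{"delta_pos":[0,0,0.6],"twist":[0,0,0],"fingers":8},{"delta_pos":[0,0,0.6],"twist":[0,0,0],"fingers":8},{"delta_pos":[-0.1,0,0.5],"twist":[0,0,0],"fingers":8},{"delta_pos":[0,0,0],"twist":[0,0,0],"fingers":8}]'
python3 - <<'E'
from h import *
for c in 'gybr': goal(rackgp(c,.05,-.05,27),27,YAW,-1)
goal(rackgp('g',.04,.0,27),27,YAW,-1)
print(27/6*Y_)
E
```

```text
time: 14.4
tool_pos: [0.5779, -0.1017, 0.4369]
tool_rot: [2.79, 1.564, -0.507]
contact_force: [0.4, -1.0, -1.3]
opening: 0.0151
t 14.4 grasp now [ 0.5789 -0.1023  0.2777] dpos(units) [-2.6849  3.9136 -1.8727] twist(units) [-0.6648 -4.385   0.0032] open 15.1 F [ 0.3793 -0.9589 -1.3079]
t 14.4 grasp now [ 0.5789 -0.1023  0.2777] dpos(units) [-2.4986  5.099  -1.8727] twist(units) [-0.6648 -4.385   0.0032] open 15.1 F [ 0.3793 -0.9589 -1.3079]
t 14.4 grasp now [ 0.5789 -0.1023  0.2777] dpos(units) [-2.3124  6.2845 -1.8727] twist(units) [-0.6648 -4.385   0.0032] open 15.1 F [ 0.3793 -0.9589 -1.3079]
t 14.4 grasp now [ 0.5789 -0.1023  0.2777] dpos(units) [-2.1261  7.4699 -1.8727] twist(units) [-0.6648 -4.385   0.0032] open 15.1 F [ 0.3793 -0.9589 -1.3079]
t 14.4 grasp now [ 0.5789 -0.1023  0.2777] dpos(units) [-1.697   3.7583 -2.0727] twist(units) [-0.6648 -4.385   0.0032] open 15.1 F [ 0.3793 -0.9589 -1.3079]
[0.6985 4.4455 0.    ]
```

```bash
python3 -m jog '[{"delta_pos":[-0.5,0,0],"twist":[0,0,0],"fingers":8},{"delta_pos":[-0.9,0.3,0],"twist":[0,0,0],"fingers":8},{"delta_pos":[-0.9,0.5,0],"twist":[0,0,0],"fingers":8},{"delta_pos":[-0.7,0.6,0],"twist":[-0.13,-0.87,0],"fingers":8},{"delta_pos":[-0.2,0.7,0],"twist":[-0.13,-0.87,0],"fingers":8},{"delta_pos":[0,0.7,0],"twist":[-0.13,-0.87,0],"fingers":8},{"delta_pos":[0,0.7,0],"twist":[-0.13,-0.87,0],"fingers":8},{"delta_pos":[0,0.4,0],"twist":[-0.13,-0.87,0],"fingers":8}]'
python3 - <<'E'
from h import *
foot()
goal(rackgp('g',.05,-.05,27),27,YAW,-1)
c=cam("scene");save(c,"s2.png",(150,100,450,300),2.6)
E
```

```text
time: 15.2
tool_pos: [0.4185, 0.0946, 0.432]
tool_rot: [-3.134, 1.108, -0.147]
contact_force: [-0.2, -1.3, -1.8]
opening: 0.0153
foot in rack (x,y,h) [-77.2846 -91.9738 137.4925] lean 26.514946661443584
t 15.2 grasp now [0.4888 0.0843 0.2895] dpos(units) [ 0.5026 -0.0133 -1.7735] twist(units) [-0.0426 -0.0751 -0.0263] open 15.3 F [-0.18   -1.2989 -1.8328]
```

View pics/s2.png

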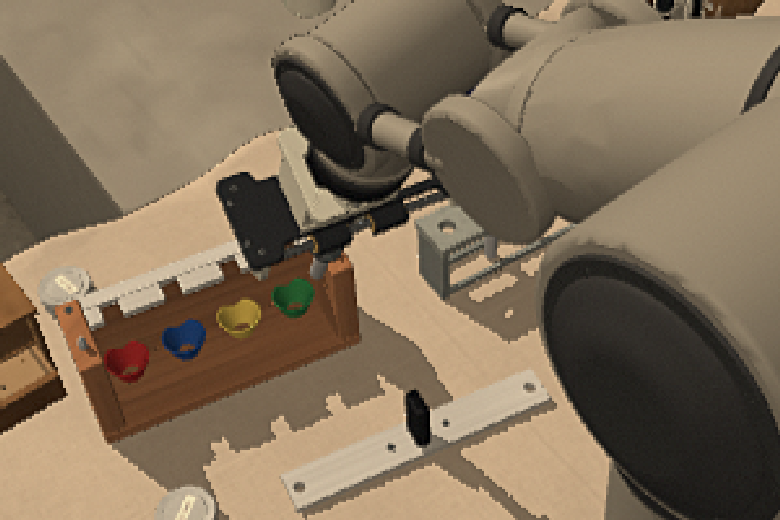

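```bash
python3 -m jog '[{"delta_pos":[0,0,-0.6],"twist":[-0.04,-0.07,-0.03],"fingers":8},{"delta_pos":[0,0,-0.6],"twist":[0,0,0],"fingers":8},{"delta_pos":[0.2,0,-0.57],"twist":[0,0,0],"fingers":8},{"delta_pos":[0.3,-0.01,-0.05],"twist":[0,0,0],"fingers":8},{"delta_pos":[0,0,0],"twist":[0,0,0],"fingers":8}]'
python3 - <<'E'
from h import *
foot()
goal(rackgp('g',.035,.0,27),27,YAW,-1)
goal(rackgp('g',.005,.0,27),27,YAW,-1)
E
```

```text
time: 15.75
tool_pos: [0.4461, 0.0921, 0.3415]
tool_rot: [3.14, 1.103, -0.159]
contact_force: [1.2, 0.2, -1.4]
opening: 0.0152
foot in rack (x,y,h) [-48.2069 -91.9725  47.7148] lean 26.803591628822975
t 15.75 grasp now [0.517  0.0807 0.1994] dpos(units) [ 0.9383 -0.1174 -0.2639] twist(units) [ 0.0002 -0.0331  0.0228] open 15.2 F [ 1.2252  0.1721 -1.4401]
t 15.75 grasp now [0.517  0.0807 0.1994] dpos(units) [ 0.9383 -0.1174 -0.8639] twist(units) [ 0.0002 -0.0331  0.0228] open 15.2 F [ 1.2252  0.1721 -1.4401]
```

```bash
python3 -m jog '[{"delta_pos":[0.3,-0.03,-0.25],"twist":[0,0,0],"fingers":8},{"delta_pos":[0.34,-0.04,0],"twist":[0,0,0],"fingers":8},{"delta_pos":[0.3,-0.03,0],"twist":[0,-0.03,0.02],"fingers":8},{"delta_pos":[0,0,0],"twist":[0,0,0],"fingers":8},{"delta_pos":[0,0,0],"twist":[0,0,0],"fingers":8}]'
python3 - <<'E'
from h import *
foot()
goal(rackgp('g',.005,.0,27),27,YAW,-1)
c=cam("wrist");save(c,"w7.png")
E
```

```text
time: 16.25
tool_pos: [0.4912, 0.0874, 0.33]
tool_rot: [-3.14, 1.099, -0.155]
contact_force: [-0.1, -0.0, -0.9]
opening: 0.0152
foot in rack (x,y,h) [ -1.7778 -89.0559  36.7953] lean 27.048503245505522
t 16.25 grasp now [0.5627 0.0762 0.1882] dpos(units) [ 0.0371 -0.023  -0.6335] twist(units) [-0.0036  0.0087  0.0032] open 15.2 F [-0.1092 -0.0255 -0.907 ]
```

View pics/w7.png

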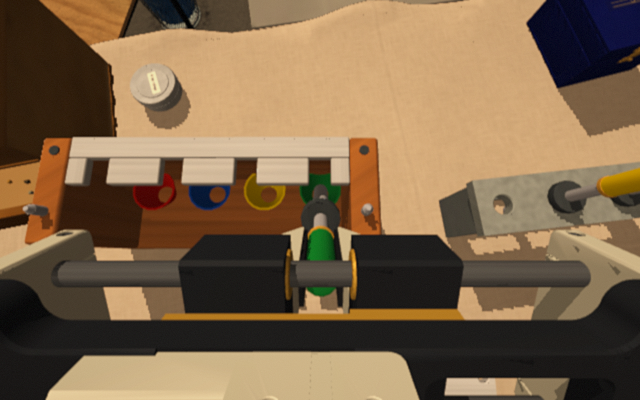

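```bash
python3 -m jog '[{"delta_pos":[0.04,-0.02,-0.2],"twist":[0,0,0],"fingers":8},{"delta_pos":[0,0,-0.2],"twist":[0,0,0],"fingers":8},{"delta_pos":[0,0,-0.2],"twist":[0,0,0],"fingers":8},{"delta_pos":[0,0,-0.04],"twist":[0,0,0],"fingers":8},{"delta_pos":[0,0,0],"twist":[0,0,0],"fingers":8}]'
python3 - <<'E'
from h import *
foot()
for l in (20,10,0): goal(rackgp('g',.122*np.sin(np.radians(0))+.007*np.sin(np.radians(l))+.001,.0,l),l,YAW,-1)
E
```

```text
time: 16.8
tool_pos: [0.4934, 0.0866, 0.2966]
tool_rot: [-3.141, 1.1, -0.155]
contact_force: [1.5, -0.5, -1.2]
opening: 0.0158
foot in rack (x,y,h) [  0.1844 -89.4723   3.3077] lean 26.979601358337444
t 16.8 grasp now [0.5648 0.0754 0.1548] dpos(units) [ 0.6817 -0.115   0.3037] twist(units) [ 0.1768  1.1498 -0.0019] open 15.8 F [ 1.5384 -0.5317 -1.2074]
t 16.8 grasp now [0.5648 0.0754 0.1548] dpos(units) [ 1.7169 -0.2777  0.561 ] twist(units) [ 0.4353  2.7962 -0.0016] open 15.8 F [ 1.5384 -0.5317 -1.2074]
t 16.8 grasp now [0.5648 0.0754 0.1548] dpos(units) [ 2.7846 -0.4454  0.6312] twist(units) [ 0.6939  4.4427 -0.0012] open 15.8 F [ 1.5384 -0.5317 -1.2074]
```

```bash
python3 -m jog '[{"delta_pos":[0.23,-0.04,0.1],"twist":[0.06,0.38,0],"fingers":8},{"delta_pos":[0.23,-0.04,0.1],"twist":[0.06,0.38,0],"fingers":8},{"delta_pos":[0.23,-0.04,0.1],"twist":[0.06,0.38,0],"fingers":8},{"delta_pos":[0.26,-0.04,0.07],"twist":[0.065,0.41,0],"fingers":8},{"delta_pos":[0.26,-0.04,0.06],"twist":[0.065,0.41,0],"fingers":8},{"delta_pos":[0.26,-0.04,0.06],"twist":[0.065,0.41,0],"fingers":8},{"delta_pos":[0.26,-0.04,0.06],"twist":[0.065,0.41,0],"fingers":8},{"delta_pos":[0,0,0],"twist":[0,0,0],"fingers":8}]'
python3 - <<'E'
from h import *
foot()
for l in (0,): goal(rackgp('g',.001,.0,l),l,YAW,-1)
E
```

```text
time: 17.6
tool_pos: [0.5811, 0.0722, 0.3249]
tool_rot: [-3.135, 1.393, -0.15]
contact_force: [0.1, -0.4, -1.2]
opening: 0.0152
foot in rack (x,y,h) [  2.8973 -89.8206   2.6018] lean 10.188203469072873
t 17.6 grasp now [0.6089 0.068  0.1682] dpos(units) [ 1.0308 -0.159   0.0661] twist(units) [0.2531 1.6791 0.0064] open 15.2 F [ 0.14   -0.3991 -1.1966]
```

```bash
python3 -m jog '[{"delta_pos":[0.26,-0.04,0.02],"twist":[0.065,0.42,0],"fingers":8},{"delta_pos":[0.26,-0.04,0.02],"twist":[0.065,0.42,0],"fingers":8},{"delta_pos":[0.26,-0.04,0.02],"twist":[0.065,0.42,0],"fingers":8},{"delta_pos":[0.25,-0.04,0.01],"twist":[0.065,0.42,0],"fingers":8},{"delta_pos":[0,0,0],"twist":[0,0,0],"fingers":8},{"delta_pos":[0,0,0],"twist":[0,0,0],"fingers":8}]'
python3 - <<'E'
from h import *
foot()
for l in (0,): goal(rackgp('g',.000,.0,l),l,YAW,-1)
c=cam("wrist");save(c,"w8.png")
E
```

```text
time: 18.2
tool_pos: [0.6307, 0.0647, 0.3276]
tool_rot: [-0.247, 1.57, 2.738]
contact_force: [-0.2, -0.6, -2.2]
opening: 0.0152
foot in rack (x,y,h) [ -2.2237 -89.8086   0.4091] lean -0.04867275108877728
t 18.2 grasp now [0.6306 0.0648 0.1684] dpos(units) [ 0.0383 -0.0085 -0.0082] twist(units) [-0.0033 -0.0077  0.0013] open 15.2 F [-0.2346 -0.6036 -2.2276]
```

View pics/w8.png

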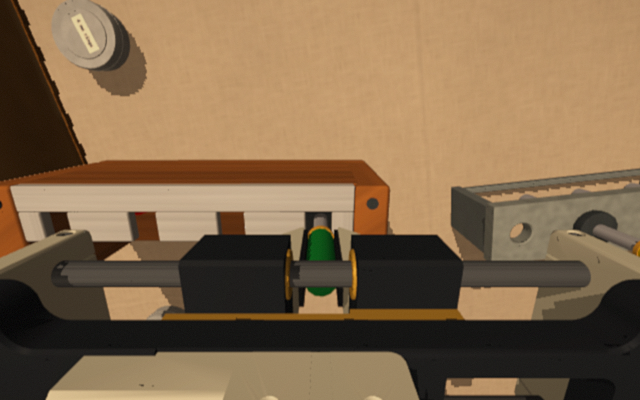

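```bash
python3 -m jog '[{"delta_pos":[0.04,-0.01,-0.03],"twist":[0,0,0],"fingers":8},{"delta_pos":[0,0,-0.02],"twist":[0,0,0],"fingers":8},{"delta_pos":[0,0,0],"twist":[0,0,0],"fingers":8}]'
python3 - <<'E'
from h import *
foot();print(st()[0]["contact_force"])
E
python3 -m jog '[{"delta_pos":[0,0,0],"twist":[0,0,0],"fingers":20},{"delta_pos":[0,0,0],"twist":[0,0,0],"fingers":32},{"delta_pos":[0,0,0],"twist":[0,0,0],"fingers":32},{"delta_pos":[0,0,0.2],"twist":[0,0,0],"fingers":32},{"delta_pos":[0,0,0.6],"twist":[0,0,0],"fingers":32},{"delta_pos":[0,0,0.6],"twist":[0,0,0],"fingers":32},{"delta_pos":[-0.2,-0.2,0.3],"twist":[0,0,0],"fingers":35}]'
python3 - <<'E'
from h import *
c=cam("wrist");save(c,"w9.png")
goal(np.array(PU['y'])+[0,0,.22],0,YAW,-1)
E
```

```text
time: 18.55
tool_pos: [0.6328, 0.0643, 0.3273]
tool_rot: [-1.992, 1.57, 0.994]
contact_force: [-2.8, -0.4, 6.8]
opening: 0.015
foot in rack (x,y,h) [  0.2447 -89.7436   0.0812] lean 0.01824086342620154
[-2.7547 -0.3861  6.8244]
time: 19.25
tool_pos: [0.6239, 0.0547, 0.4141]
tool_rot: [-2.788, 1.567, 0.199]
contact_force: [0.2, -0.1, -0.2]
opening: 0.0343
t 19.3 grasp now [0.6236 0.053  0.2569] dpos(units) [-0.8547 -4.1714 -0.7384] twist(units) [0.0049 0.0544 0.001 ] open 34.7 F [ 1.7248 -2.2     1.8008]
```

View pics/w9.png

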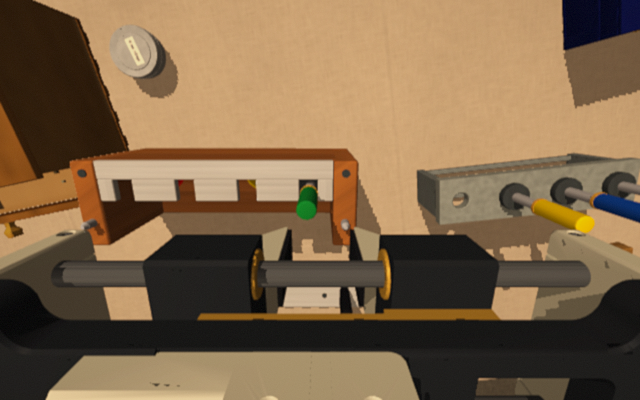

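```bash
python3 -m jog '[{"delta_pos":[-0.2,-0.5,0],"twist":[0,0.05,0],"fingers":40},{"delta_pos":[-0.2,-0.8,0],"twist":[0,0,0],"fingers":40},{"delta_pos":[-0.2,-0.9,0],"twist":[0,0,0],"fingers":40},{"delta_pos":[-0.15,-0.9,0],"twist":[0,0,0],"fingers":40},{"delta_pos":[-0.1,-0.8,-0.2],"twist":[0,0,0],"fingers":40},{"delta_pos":[0,-0.27,-0.5],"twist":[0,0,0],"fingers":40},{"delta_pos":[0,0,0],"twist":[0,0,0],"fingers":40},{"delta_pos":[0,0,0],"twist":[0,0,0],"fingers":40}]'
python3 - <<'E'
from h import *
c=cam("wrist");save(c,"w10.png")
goal(np.array(PU['y'])+[0,0,.154],0,YAW,-1)
E
```

```text
time: 20.1
tool_pos: [0.5809, -0.1541, 0.3755]
tool_rot: [-0.059, 1.563, 2.926]
contact_force: [0.5, -0.2, -0.3]
opening: 0.0398
t 20.15 grasp now [ 0.5802 -0.1534  0.2172] dpos(units) [-0.0235 -0.0387 -1.264 ] twist(units) [-0.0087 -0.0554 -0.0042] open 39.9 F [ 0.0318 -0.2234 -0.7249]
```

View pics/w10.png

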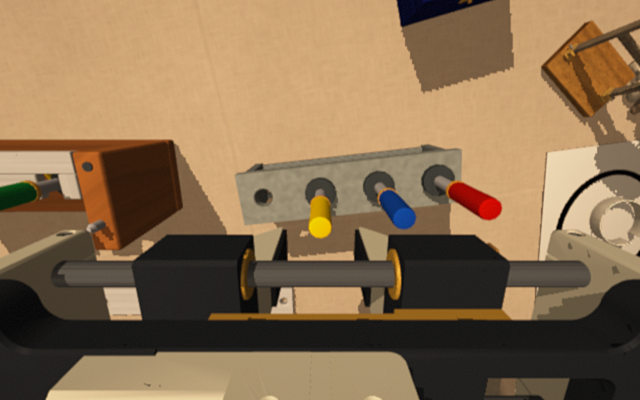

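```bash
python3 -m jog '[{"delta_pos":[-0.02,-0.03,-0.5],"twist":[0,-0.05,0],"fingers":40},{"delta_pos":[0,0,-0.5],"twist":[0,0,0],"fingers":40},{"delta_pos":[0,0,-0.27],"twist":[0,0,0],"fingers":40},{"delta_pos":[0,0,0],"twist":[0,0,0],"fingers":40},{"delta_pos":[0,0,0],"twist":[0,0,0],"fingers":8},{"delta_pos":[0,0,0],"twist":[0,0,0],"fingers":8},{"delta_pos":[0,0,0],"twist":[0,0,0],"fingers":8},{"delta_pos":[0,0,0],"twist":[0,0,0],"fingers":8}]'
python3 -m jog '[{"delta_pos":[0,0,0],"twist":[0,0,0],"fingers":8}]'
python3 - <<'E'
from h import *
goal(np.array(PU['y'])+[0,0,.154],0,YAW,-1)
E
python3 -m jog '[{"delta_pos":[0,0,0.2],"twist":[0,0,0],"fingers":8},{"delta_pos":[0,0,0.5],"twist":[0,0,0],"fingers":8},{"delta_pos":[0,0,0.6],"twist":[0,0,0],"fingers":8},{"delta_pos":[0,0,0.6],"twist":[0,0,0],"fingers":8},{"delta_pos":[-0.1,0,0.5],"twist":[0,0,0],"fingers":8},{"delta_pos":[-0.4,0,0],"twist":[0,0,0],"fingers":8}]'
python3 - <<'E'
from h import *
goal(rackgp('y',.12,-.07,27),27,YAW,-1)
E
```

```text
time: 20.95
tool_pos: [0.58, -0.1558, 0.3131]
tool_rot: [-2.451, 1.57, 0.535]
contact_force: [-0.2, 1.0, 4.0]
opening: 0.0156
time: 21.05
tool_pos: [0.58, -0.1559, 0.3131]
tool_rot: [-2.409, 1.57, 0.577]
contact_force: [0.2, 1.1, 4.0]
opening: 0.0153
t 21.05 grasp now [ 0.5801 -0.1558  0.1539] dpos(units) [-0.0008  0.0071  0.0018] twist(units) [-0.0035  0.0054  0.0017] open 15.3 F [0.1976 1.0673 4.0426]
time: 21.65
tool_pos: [0.5556, -0.1562, 0.4363]
tool_rot: [2.898, 1.564, -0.399]
contact_force: [1.5, 0.3, -1.0]
opening: 0.0153
t 21.65 grasp now [ 0.5566 -0.1566  0.2771] dpos(units) [-2.4481  6.2512 -0.461 ] twist(units) [-0.6734 -4.3865  0.0015] open 15.3 F [ 1.5039  0.3319 -1.0324]
```

```bash
python3 -m jog '[{"delta_pos":[-0.8,0,0],"twist":[0,0,0],"fingers":8},{"delta_pos":[-0.9,0.4,0],"twist":[0,0,0],"fingers":8},{"delta_pos":[-0.8,0.7,0],"twist":[-0.1,-0.6,0],"fingers":8},{"delta_pos":[-0.2,0.8,0],"twist":[-0.13,-0.8,0],"fingers":8},{"delta_pos":[0,0.8,0],"twist":[-0.13,-0.8,0],"fingers":8},{"delta_pos":[0,0.8,0],"twist":[-0.13,-0.8,0],"fingers":8},{"delta_pos":[0,0.9,-0.1],"twist":[-0.1,-0.8,0],"fingers":8},{"delta_pos":[0,0.8,-0.2],"twist":[-0.1,-0.6,0],"fingers":8}]'
python3 -m jog '[{"delta_pos":[0,0.7,-0.1],"twist":[0,0,0],"fingers":8},{"delta_pos":[0,0.3,0],"twist":[0,0,0],"fingers":8},{"delta_pos":[0,0,0],"twist":[0,0,0],"fingers":8}]'
python3 - <<'E'
from h import *
foot()
goal(rackgp('y',.05,-.05,27),27,YAW,-1)
E
```

```text
time: 22.45
tool_pos: [0.4216, 0.1036, 0.4184]
tool_rot: [-3.136, 1.1, -0.151]
contact_force: [1.1, -1.7, -1.9]
opening: 0.0153
time: 22.75
tool_pos: [0.4218, 0.1536, 0.4122]
tool_rot: [-3.141, 1.106, -0.152]
contact_force: [0.1, 0.3, -2.5]
opening: 0.0154
foot in rack (x,y,h) [-82.7402 -34.0077 118.0297] lean 26.616747245314926
t 22.75 grasp now [0.4923 0.1428 0.2699] dpos(units) [ 0.6241 -0.0069 -1.3794] twist(units) [-0.0136 -0.0625 -0.0262] open 15.4 F [ 0.0583  0.2528 -2.4692]
```

```bash
python3 -m jog '[{"delta_pos":[0,0.04,-0.6],"twist":[-0.02,-0.06,-0.03],"fingers":8},{"delta_pos":[0.1,0,-0.6],"twist":[0,0,0],"fingers":8},{"delta_pos":[0.4,-0.05,-0.46],"twist":[0,0,0],"fingers":8},{"delta_pos":[0.5,-0.08,0],"twist":[0,0,0],"fingers":8},{"delta_pos":[0.4,-0.06,0],"twist":[0,0,0],"fingers":8},{"delta_pos":[0.2,-0.03,0],"twist":[0,0,0],"fingers":8},{"delta_pos":[0,0,0],"twist":[0,0,0],"fingers":8},{"delta_pos":[0,0,0],"twist":[0,0,0],"fingers":8}]'
python3 - <<'E'
from h import *
foot()
goal(rackgp('y',.004,.0,27),27,YAW,-1)
c=cam("wrist");save(c,"w11.png")
E
```

```text
time: 23.55
tool_pos: [0.5016, 0.1425, 0.3291]
tool_rot: [3.14, 1.1, -0.162]
contact_force: [0.1, 0.1, -0.9]
opening: 0.0152
foot in rack (x,y,h) [ -0.4761 -33.8794  35.7958] lean 26.971575518145112
t 23.55 grasp now [0.5728 0.1309 0.1873] dpos(units) [ 0.0161  0.0591 -0.6373] twist(units) [ 0.0069 -0.0058  0.0411] open 15.2 F [ 0.1121  0.1296 -0.8723]
```

View pics/w11.png

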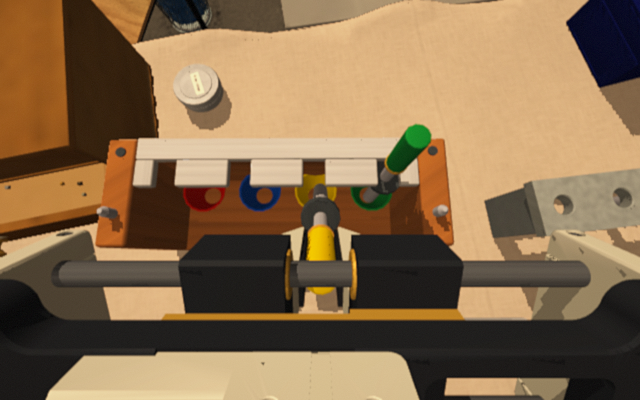

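```bash
python3 -m jog '[{"delta_pos":[0.02,0.05,-0.15],"twist":[0,0,0.04],"fingers":8},{"delta_pos":[0,0.01,-0.2],"twist":[0,0,0],"fingers":8},{"delta_pos":[0,0,-0.2],"twist":[0,0,0],"fingers":8},{"delta_pos":[0,0,-0.09],"twist":[0,0,0],"fingers":8},{"delta_pos":[0,0,0],"twist":[0,0,0],"fingers":8}]'
python3 - <<'E'
from h import *
foot();print(st()[0]["contact_force"])
E
python3 -m jog '[{"delta_pos":[0.23,-0.04,0.1],"twist":[0.06,0.38,0],"fingers":8},{"delta_pos":[0.23,-0.04,0.1],"twist":[0.06,0.38,0],"fingers":8},{"delta_pos":[0.23,-0.04,0.1],"twist":[0.06,0.38,0],"fingers":8},{"delta_pos":[0.26,-0.04,0.07],"twist":[0.065,0.41,0],"fingers":8},{"delta_pos":[0.26,-0.04,0.06],"twist":[0.065,0.41,0],"fingers":8},{"delta_pos":[0.26,-0.04,0.06],"twist":[0.065,0.41,0],"fingers":8},{"delta_pos":[0.26,-0.04,0.06],"twist":[0.065,0.41,0],"fingers":8},{"delta_pos":[0,0,0],"twist":[0,0,0],"fingers":8}]'
python3 - <<'E'
from h import *
foot()
for l in (0,): goal(rackgp('y',.0005,.0,l),l,YAW,-1)
E
```

```text
time: 24.1
tool_pos: [0.503, 0.146, 0.2961]
tool_rot: [3.139, 1.101, -0.157]
contact_force: [0.4, 0.1, -1.1]
opening: 0.0155
foot in rack (x,y,h) [  0.1335 -29.565    2.578 ] lean 26.92145387944946
[ 0.3743  0.133  -1.1305]
time: 24.9
tool_pos: [0.5912, 0.1315, 0.3251]
tool_rot: [-3.138, 1.392, -0.152]
contact_force: [1.1, -0.1, -0.9]
opening: 0.0153
foot in rack (x,y,h) [  3.9173 -29.7891   2.8101] lean 10.24065512908573
t 24.9 grasp now [0.6191 0.1273 0.1684] dpos(units) [ 1.0157 -0.1596  0.0529] twist(units) [0.2585 1.6871 0.0007] open 15.3 F [ 1.0594 -0.1303 -0.8701]
```

```bash
python3 -m jog '[{"delta_pos":[0.25,-0.04,0.02],"twist":[0.065,0.42,0],"fingers":8},{"delta_pos":[0.26,-0.04,0.02],"twist":[0.065,0.42,0],"fingers":8},{"delta_pos":[0.26,-0.04,0.01],"twist":[0.065,0.42,0],"fingers":8},{"delta_pos":[0.25,-0.04,0.01],"twist":[0.065,0.42,0],"fingers":8},{"delta_pos":[0,0,0],"twist":[0,0,0],"fingers":8},{"delta_pos":[0.04,0,0],"twist":[0,0,0],"fingers":8},{"delta_pos":[0,0,0],"twist":[0,0,0],"fingers":8}]'
python3 - <<'E'
from h import *
foot()
for l in (0,): goal(rackgp('y',.000,.0,l),l,YAW,-1)
E
```

```text
time: 25.6
tool_pos: [0.6421, 0.1243, 0.3276]
tool_rot: [0.626, 1.57, -2.671]
contact_force: [-0.3, -0.5, -1.3]
opening: 0.0149
foot in rack (x,y,h) [ -0.0655 -29.3717   0.3938] lean -0.020309896194411127
t 25.6 grasp now [0.642  0.1242 0.1684] dpos(units) [-0.0031 -0.0139 -0.0079] twist(units) [ 0.0019 -0.0037 -0.0099] open 14.9 F [-0.2556 -0.5142 -1.2936]
```

Seat it, release, rise, and go on to blue.

```bash
python3 -m jog '[{"delta_pos":[0,0,-0.03],"twist":[0,0,0],"fingers":8},{"delta_pos":[0,0,-0.01],"twist":[0,0,0],"fingers":8},{"delta_pos":[0,0,0],"twist":[0,0,0],"fingers":8}]'
python3 - <<'E'
from h import *
foot();print(st()[0]["contact_force"])
E
python3 -m jog '[{"delta_pos":[0,0,0],"twist":[0,0,0],"fingers":20},{"delta_pos":[0,0,0],"twist":[0,0,0],"fingers":32},{"delta_pos":[0,0,0],"twist":[0,0,0],"fingers":32},{"delta_pos":[0,0,0.2],"twist":[0,0,0],"fingers":32},{"delta_pos":[0,0,0.6],"twist":[0,0,0],"fingers":32},{"delta_pos":[0,0,0.6],"twist":[0,0,0],"fingers":32},{"delta_pos":[-0.2,-0.2,0.3],"twist":[0,0,0],"fingers":35}]'
python3 - <<'E'
from h import *
c=cam("wrist");save(c,"w12.png")
goal(np.array(PU['b'])+[0,0,.22],0,YAW,-1)
E
```

```text
time: 25.9
tool_pos: [0.6423, 0.1242, 0.3271]
tool_rot: [-2.899, 1.57, 0.088]
contact_force: [-0.9, 0.4, 4.7]
opening: 0.015
foot in rack (x,y,h) [  0.5884 -29.2155  -0.144 ] lean 0.06022700522493654
[-0.8611  0.4128  4.7449]
time: 26.6
tool_pos: [0.6332, 0.1147, 0.4141]
tool_rot: [-2.802, 1.567, 0.185]
contact_force: [-0.5, 0.2, 0.2]
opening: 0.0343
t 26.65 grasp now [0.633 0.113 0.257] dpos(units) [-1.082  -6.4803 -0.7403] twist(units) [ 0.0035  0.0557 -0.0081] open 34.7 F [ 0.9843 -0.215   1.9135]
```

View pics/w12.png

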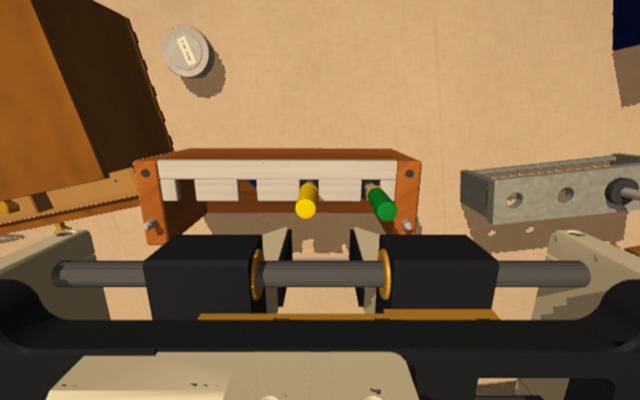

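```bash
python3 -m jog '[{"delta_pos":[-0.2,-0.5,0],"twist":[0,0.05,0],"fingers":40},{"delta_pos":[-0.2,-0.9,0],"twist":[0,0,0],"fingers":40},{"delta_pos":[-0.2,-0.9,0],"twist":[0,0,0],"fingers":40},{"delta_pos":[-0.2,-0.9,0],"twist":[0,0,0],"fingers":40},{"delta_pos":[-0.2,-0.9,0],"twist":[0,0,0],"fingers":40},{"delta_pos":[-0.1,-0.9,0],"twist":[0,0,0],"fingers":40},{"delta_pos":[0,-0.9,-0.2],"twist":[0,0,0],"fingers":40},{"delta_pos":[0,-0.58,-0.5],"twist":[0,0,0],"fingers":40}]'
python3 -m jog '[{"delta_pos":[0,0,0],"twist":[0,0,0],"fingers":40},{"delta_pos":[0,0,0],"twist":[0,0,0],"fingers":40}]'
python3 - <<'E'
from h import *
c=cam("wrist");save(c,"w13.png")
goal(np.array(PU['b'])+[0,0,.154],0,YAW,-1)
E
```

```text
time: 27.45
tool_pos: [0.5776, -0.2132, 0.3775]
tool_rot: [1.263, 1.567, -2.036]
contact_force: [0.7, 0.6, -0.1]
opening: 0.0397
time: 27.65
tool_pos: [0.5776, -0.2104, 0.3749]
tool_rot: [-0.025, 1.563, 2.96]
contact_force: [-0.4, 0.3, -0.2]
opening: 0.0402
t 27.7 grasp now [ 0.5769 -0.2094  0.2167] dpos(units) [ 0.0019 -0.0297 -1.2534] twist(units) [-0.0062 -0.0596 -0.0067] open 39.9 F [0.2898 0.1834 0.1116]
```

View pics/w13.png

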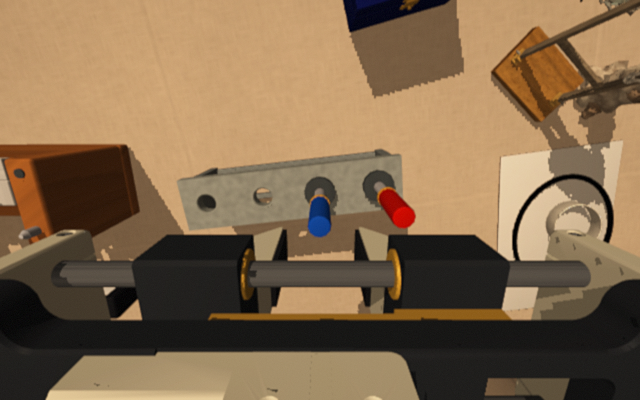

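```bash
python3 -m jog '[{"delta_pos":[0,-0.03,-0.5],"twist":[0,-0.05,0],"fingers":40},{"delta_pos":[0,0,-0.5],"twist":[0,0,0],"fingers":40},{"delta_pos":[0,0,-0.26],"twist":[0,0,0],"fingers":40},{"delta_pos":[0,0,0],"twist":[0,0,0],"fingers":40},{"delta_pos":[0,0,0],"twist":[0,0,0],"fingers":8},{"delta_pos":[0,0,0],"twist":[0,0,0],"fingers":8},{"delta_pos":[0,0,0],"twist":[0,0,0],"fingers":8},{"delta_pos":[0,0,0],"twist":[0,0,0],"fingers":8}]'
python3 -m jog '[{"delta_pos":[0,0,0],"twist":[0,0,0],"fingers":8}]'
python3 - <<'E'
from h import *
goal(np.array(PU['b'])+[0,0,.154],0,YAW,-1)
E
python3 -m jog '[{"delta_pos":[0,0,0.2],"twist":[0,0,0],"fingers":8},{"delta_pos":[0,0,0.5],"twist":[0,0,0],"fingers":8},{"delta_pos":[0,0,0.6],"twist":[0,0,0],"fingers":8},{"delta_pos":[0,0,0.6],"twist":[0,0,0],"fingers":8},{"delta_pos":[-0.1,0,0.5],"twist":[0,0,0],"fingers":8},{"delta_pos":[-0.4,0,0],"twist":[0,0,0],"fingers":8}]'
python3 - <<'E'
from h import *
goal(rackgp('b',.12,-.07,27),27,YAW,-1)
E
```

```text
time: 28.5
tool_pos: [0.5779, -0.2115, 0.3136]
tool_rot: [2.483, 1.57, -0.814]
contact_force: [0.5, 0.3, 3.6]
opening: 0.0152
time: 28.6
tool_pos: [0.5779, -0.2115, 0.3136]
tool_rot: [2.653, 1.57, -0.643]
contact_force: [-0.4, 0.4, 4.0]
opening: 0.0153
t 28.6 grasp now [ 0.578  -0.2116  0.1544] dpos(units) [ 0.0024  0.0107 -0.0078] twist(units) [ 0.0037  0.005  -0.006 ] open 15.3 F [-0.4182  0.4276  4.0498]
time: 29.2
tool_pos: [0.5535, -0.2116, 0.4369]
tool_rot: [2.76, 1.564, -0.536]
contact_force: [0.1, -1.1, -1.0]
opening: 0.0154
t 29.2 grasp now [ 0.5545 -0.2122  0.2777] dpos(units) [-2.2193  8.5456 -0.473 ] twist(units) [-0.6609 -4.3872 -0.0076] open 15.4 F [ 0.1178 -1.0957 -0.9529]
```

```bash
python3 -m jog '[{"delta_pos":[-0.8,0.2,0],"twist":[0,0,0],"fingers":8},{"delta_pos":[-0.9,0.7,0],"twist":[0,0,0],"fingers":8},{"delta_pos":[-0.7,0.8,0],"twist":[-0.1,-0.6,0],"fingers":8},{"delta_pos":[0,0.9,0],"twist":[-0.13,-0.8,0],"fingers":8},{"delta_pos":[0,0.9,0],"twist":[-0.13,-0.8,0],"fingers":8},{"delta_pos":[0,0.9,0],"twist":[-0.13,-0.8,0],"fingers":8},{"delta_pos":[0,0.9,-0.1],"twist":[-0.1,-0.8,0],"fingers":8},{"delta_pos":[0,0.9,-0.2],"twist":[-0.1,-0.6,0],"fingers":8}]'
python3 -m jog '[{"delta_pos":[0,0.9,-0.1],"twist":[0,0,0],"fingers":8},{"delta_pos":[0,0.8,0],"twist":[0,0,0],"fingers":8},{"delta_pos":[0,0.6,0],"twist":[0,0,0],"fingers":8},{"delta_pos":[0,0,0],"twist":[0,0,0],"fingers":8}]'
python3 - <<'E'
from h import *
foot()
goal(rackgp('b',.035,0,27),27,YAW,-1)
E
```

```text
time: 30.0
tool_pos: [0.4397, 0.0934, 0.4189]
tool_rot: [-3.138, 1.1, -0.153]
contact_force: [1.2, -0.5, -2.0]
opening: 0.0151
time: 30.4
tool_pos: [0.4399, 0.2097, 0.4129]
tool_rot: [-3.141, 1.105, -0.151]
contact_force: [-0.2, 0.4, -1.9]
opening: 0.0153
foot in rack (x,y,h) [-73.3771  24.4563 118.7972] lean 26.659649098311895
t 30.4 grasp now [0.5105 0.199  0.2706] dpos(units) [ 1.4365 -0.0994 -1.6926] twist(units) [-0.012  -0.0555 -0.041 ] open 15.3 F [-0.1961  0.3505 -1.9172]
```

```bash
python3 -m jog '[{"delta_pos":[0,0.08,-0.6],"twist":[-0.02,-0.06,-0.04],"fingers":8},{"delta_pos":[0,0.04,-0.6],"twist":[0,0,0],"fingers":8},{"delta_pos":[0.3,-0.04,-0.48],"twist":[0,0,0],"fingers":8},{"delta_pos":[0.5,-0.08,0],"twist":[0,0,0],"fingers":8},{"delta_pos":[0.4,-0.06,0],"twist":[0,0,0],"fingers":8},{"delta_pos":[0.23,-0.04,0],"twist":[0,0,0],"fingers":8},{"delta_pos":[0,0,0],"twist":[0,0,0],"fingers":8},{"delta_pos":[0,0,0],"twist":[0,0,0],"fingers":8}]'
python3 - <<'E'
from h import *
foot()
goal(rackgp('b',.004,.0,27),27,YAW,-1)
c=cam("wrist");save(c,"w14.png")
E
```

```text
time: 31.2
tool_pos: [0.5113, 0.2014, 0.3286]
tool_rot: [3.138, 1.1, -0.164]
contact_force: [0.2, -0.4, -1.1]
opening: 0.0155
foot in rack (x,y,h) [ 0.0312 25.4086 35.3072] lean 26.983568453389015
t 31.2 grasp now [0.5825 0.1896 0.1868] dpos(units) [ 0.0084  0.0679 -0.6269] twist(units) [ 0.0164 -0.0053  0.0459] open 15.5 F [ 0.2282 -0.3848 -1.0601]
```

View pics/w14.png

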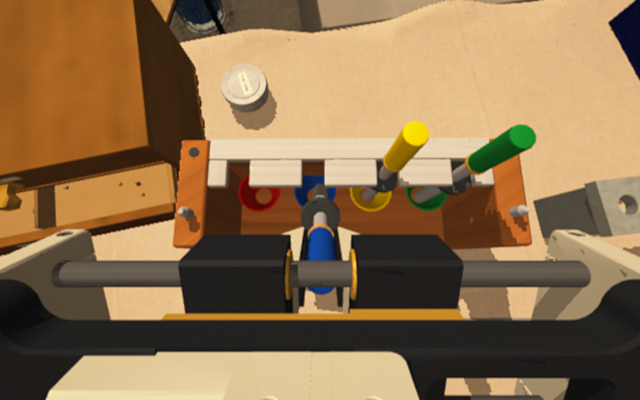

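```bash
python3 -m jog '[{"delta_pos":[0.01,0.06,-0.15],"twist":[0.01,0,0.045],"fingers":8},{"delta_pos":[0,0.01,-0.2],"twist":[0,0,0],"fingers":8},{"delta_pos":[0,0,-0.2],"twist":[0,0,0],"fingers":8},{"delta_pos":[0,0,-0.07],"twist":[0,0,0],"fingers":8},{"delta_pos":[0,0,0],"twist":[0,0,0],"fingers":8}]'
python3 - <<'E'
from h import *
foot();print(st()[0]["contact_force"])
E
python3 -m jog '[{"delta_pos":[0.23,-0.04,0.1],"twist":[0.06,0.38,0],"fingers":8},{"delta_pos":[0.23,-0.04,0.1],"twist":[0.06,0.38,0],"fingers":8},{"delta_pos":[0.23,-0.04,0.1],"twist":[0.06,0.38,0],"fingers":8},{"delta_pos":[0.25,-0.04,0.07],"twist":[0.065,0.41,0],"fingers":8},{"delta_pos":[0.25,-0.04,0.06],"twist":[0.065,0.41,0],"fingers":8},{"delta_pos":[0.25,-0.04,0.06],"twist":[0.065,0.41,0],"fingers":8},{"delta_pos":[0.26,-0.04,0.06],"twist":[0.065,0.41,0],"fingers":8},{"delta_pos":[0,0,0],"twist":[0,0,0],"fingers":8}]'
python3 - <<'E'
from h import *
foot()
for l in (0,): goal(rackgp('b',.0005,.0,l),l,YAW,-1)
E
```

```text
time: 31.75
tool_pos: [0.5121, 0.2053, 0.2967]
tool_rot: [3.139, 1.101, -0.157]
contact_force: [0.7, -0.2, -1.0]
opening: 0.0151
foot in rack (x,y,h) [ 0.0341 30.4557  3.2272] lean 26.937419638312637
[ 0.6957 -0.188  -1.0378]
time: 32.55
tool_pos: [0.5987, 0.1908, 0.3255]
tool_rot: [-3.136, 1.392, -0.151]
contact_force: [0.0, 0.3, -0.8]
opening: 0.0153
foot in rack (x,y,h) [ 2.1594 29.9875  3.2962] lean 10.229867454817363
t 32.55 grasp now [0.6267 0.1865 0.1689] dpos(units) [ 1.0502 -0.1593  0.043 ] twist(units) [0.2562 1.6856 0.0028] open 15.3 F [ 0.0471  0.3189 -0.7757]
```

```bash
python3 -m jog '[{"delta_pos":[0.26,-0.04,0.02],"twist":[0.065,0.42,0],"fingers":8},{"delta_pos":[0.26,-0.04,0.01],"twist":[0.065,0.42,0],"fingers":8},{"delta_pos":[0.27,-0.04,0.01],"twist":[0.065,0.42,0],"fingers":8},{"delta_pos":[0.26,-0.04,0],"twist":[0.065,0.42,0],"fingers":8},{"delta_pos":[0,0,0],"twist":[0,0,0],"fingers":8},{"delta_pos":[0.04,0,0],"twist":[0,0,0],"fingers":8},{"delta_pos":[0,0,0],"twist":[0,0,0],"fingers":8}]'
python3 - <<'E'
from h import *
foot()
for l in (0,): goal(rackgp('b',.000,.0,l),l,YAW,-1)
E
```

```text
time: 33.25
tool_pos: [0.651, 0.1836, 0.3275]
tool_rot: [0.641, 1.57, -2.656]
contact_force: [-2.6, -1.1, 4.0]
opening: 0.015
foot in rack (x,y,h) [-0.5489 30.5385  0.3286] lean -0.03501436269351626
t 33.25 grasp now [0.6509 0.1835 0.1683] dpos(units) [ 0.005  -0.0146 -0.0066] twist(units) [ 0.0034 -0.0064 -0.0109] open 15.0 F [-2.5623 -1.0715  4.0463]
```

```bash
python3 -m jog '[{"delta_pos":[0,0,-0.01],"twist":[0,0,0],"fingers":8},{"delta_pos":[0,0,0],"twist":[0,0,0],"fingers":20},{"delta_pos":[0,0,0],"twist":[0,0,0],"fingers":32},{"delta_pos":[0,0,0],"twist":[0,0,0],"fingers":32},{"delta_pos":[0,0,0.2],"twist":[0,0,0],"fingers":32},{"delta_pos":[0,0,0.6],"twist":[0,0,0],"fingers":32},{"delta_pos":[0,0,0.6],"twist":[0,0,0],"fingers":32},{"delta_pos":[-0.2,-0.2,0.3],"twist":[0,0,0],"fingers":35}]'
python3 - <<'E'
from h import *
c=cam("wrist");save(c,"w15.png")
goal(np.array(PU['r'])+[0,0,.22],0,YAW,-1)
E
```

```text
time: 34.05
tool_pos: [0.6423, 0.174, 0.4151]
tool_rot: [-2.685, 1.566, 0.302]
contact_force: [-0.6, -0.4, 0.4]
opening: 0.0344
t 34.1 grasp now [0.6422 0.1725 0.2582] dpos(units) [-1.314  -8.7775 -0.7637] twist(units) [-0.0048  0.059  -0.0073] open 34.5 F [ 1.8381 -1.2675  3.2859]
```

View pics/w15.png

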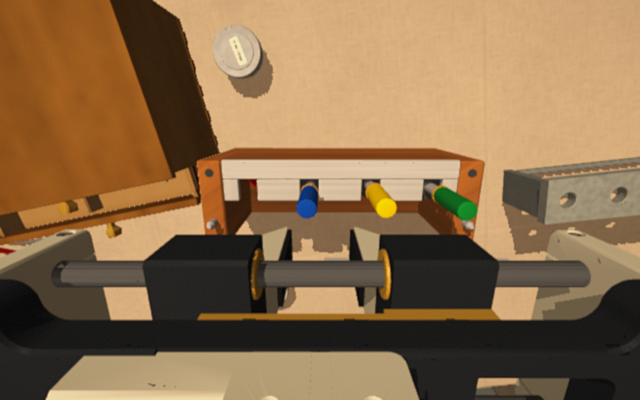

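Three stand upright in their notches. Now red: -1.31, -8.78.

```bash
python3 -m jog '[{"delta_pos":[-0.2,-0.5,0],"twist":[0,0.05,0],"fingers":40},{"delta_pos":[-0.2,-0.9,0],"twist":[0,0,0],"fingers":40},{"delta_pos":[-0.2,-0.9,0],"twist":[0,0,0],"fingers":40},{"delta_pos":[-0.2,-0.9,0],"twist":[0,0,0],"fingers":40},{"delta_pos":[-0.2,-0.9,0],"twist":[0,0,0],"fingers":40},{"delta_pos":[-0.2,-0.9,0],"twist":[0,0,0],"fingers":40},{"delta_pos":[-0.1,-0.9,0],"twist":[0,0,0],"fingers":40},{"delta_pos":[0,-0.9,0],"twist":[0,0,0],"fingers":40}]'
python3 -m jog '[{"delta_pos":[0,-0.9,0],"twist":[0,0,0],"fingers":40},{"delta_pos":[0,-0.8,-0.2],"twist":[0,0,0],"fingers":40},{"delta_pos":[0,-0.28,-0.5],"twist":[0,0,0],"fingers":40},{"delta_pos":[0,0,0],"twist":[0,0,0],"fingers":40},{"delta_pos":[0,0,0],"twist":[0,0,0],"fingers":40}]'
python3 - <<'E'
from h import *
c=cam("wrist");save(c,"w16.png")
goal(np.array(PU['r'])+[0,0,.154],0,YAW,-1)
E
```

```text
time: 34.9
tool_pos: [0.5761, -0.1684, 0.4119]
tool_rot: [0.12, 1.565, 3.107]
contact_force: [0.8, 0.4, -0.1]
opening: 0.0402
time: 35.4
tool_pos: [0.5769, -0.2653, 0.3764]
tool_rot: [-0.046, 1.563, 2.94]
contact_force: [0.1, 1.1, -0.0]
opening: 0.0401
t 35.45 grasp now [ 0.5762 -0.2647  0.2183] dpos(units) [-0.0327 -0.0347 -1.2851] twist(units) [-0.0039 -0.0541 -0.0145] open 40.0 F [-0.1665  0.7634 -0.4202]
```

View pics/w16.png

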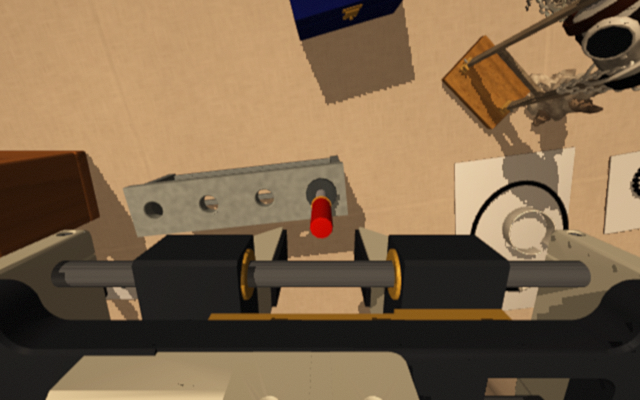

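```bash
python3 -m jog '[{"delta_pos":[-0.03,-0.03,-0.5],"twist":[0,-0.05,0],"fingers":40},{"delta_pos":[0,0,-0.5],"twist":[0,0,0],"fingers":40},{"delta_pos":[0,0,-0.29],"twist":[0,0,0],"fingers":40},{"delta_pos":[0,0,0],"twist":[0,0,0],"fingers":40},{"delta_pos":[0,0,0],"twist":[0,0,0],"fingers":8},{"delta_pos":[0,0,0],"twist":[0,0,0],"fingers":8},{"delta_pos":[0,0,0],"twist":[0,0,0],"fingers":8},{"delta_pos":[0,0,0],"twist":[0,0,0],"fingers":8}]'
python3 -m jog '[{"delta_pos":[0,0,0],"twist":[0,0,0],"fingers":8}]'
python3 - <<'E'
from h import *
goal(np.array(PU['r'])+[0,0,.154],0,YAW,-1)
E
python3 -m jog '[{"delta_pos":[0,0,0.2],"twist":[0,0,0],"fingers":8},{"delta_pos":[0,0,0.5],"twist":[0,0,0],"fingers":8},{"delta_pos":[0,0,0.6],"twist":[0,0,0],"fingers":8},{"delta_pos":[0,0,0.6],"twist":[0,0,0],"fingers":8},{"delta_pos":[-0.1,0,0.5],"twist":[0,0,0],"fingers":8},{"delta_pos":[-0.4,0,0],"twist":[0,0,0],"fingers":8}]'
python3 - <<'E'
from h import *
goal(rackgp('r',.12,-.07,27),27,YAW,-1)
E
```

```text
time: 36.25
tool_pos: [0.5755, -0.2671, 0.3132]
tool_rot: [2.451, 1.57, -0.845]
contact_force: [0.4, 0.8, 3.0]
opening: 0.0152
time: 36.35
tool_pos: [0.5755, -0.2671, 0.3132]
tool_rot: [2.681, 1.57, -0.616]
contact_force: [0.7, 1.6, 5.0]
opening: 0.0155
t 36.35 grasp now [ 0.5756 -0.2672  0.154 ] dpos(units) [-0.      0.0128 -0.    ] twist(units) [ 0.0037  0.0052 -0.0079] open 15.5 F [0.6986 1.6285 4.9847]
time: 36.95
tool_pos: [0.5511, -0.2673, 0.4365]
tool_rot: [2.696, 1.564, -0.6]
contact_force: [0.1, 0.1, -1.6]
opening: 0.015
t 36.95 grasp now [ 0.552  -0.2679  0.2773] dpos(units) [-1.9849 10.8438 -0.4634] twist(units) [-0.6575 -4.3904 -0.0083] open 15.0 F [ 0.1432  0.0891 -1.6236]
```

```bash
python3 -m jog '[{"delta_pos":[-0.9,0.2,0],"twist":[0,0,0],"fingers":8},{"delta_pos":[-0.9,0.7,0],"twist":[0,0,0],"fingers":8},{"delta_pos":[-0.9,0.8,0],"twist":[-0.1,-0.6,0],"fingers":8},{"delta_pos":[-0.3,0.9,0],"twist":[-0.13,-0.8,0],"fingers":8},{"delta_pos":[0,0.9,0],"twist":[-0.13,-0.8,0],"fingers":8},{"delta_pos":[0,0.9,0],"twist":[-0.13,-0.8,0],"fingers":8},{"delta_pos":[0,0.9,0],"twist":[-0.1,-0.8,0],"fingers":8},{"delta_pos":[0,0.9,0],"twist":[-0.1,-0.6,0],"fingers":8}]'
python3 -m jog '[{"delta_pos":[0,0.9,0],"twist":[0,0,0],"fingers":8},{"delta_pos":[0.1,0.9,-0.1],"twist":[0,0,0],"fingers":8},{"delta_pos":[0.2,0.9,-0.1],"twist":[0,0,0],"fingers":8},{"delta_pos":[0.3,0.8,-0.2],"twist":[0,0,0],"fingers":8},{"delta_pos":[0.2,0.7,0],"twist":[0,0,0],"fingers":8},{"delta_pos":[0,0.3,0],"twist":[0,0,0],"fingers":8},{"delta_pos":[0,0,0],"twist":[0,0,0],"fingers":8}]'
python3 - <<'E'
from h import *
foot()
goal(rackgp('r',.035,0,27),27,YAW,-1)
E
```

```text
time: 37.75
tool_pos: [0.4126, 0.0332, 0.4328]
tool_rot: [-3.139, 1.102, -0.154]
contact_force: [0.4, -1.2, -1.5]
opening: 0.0156
time: 38.45
tool_pos: [0.4533, 0.2585, 0.412]
tool_rot: [3.141, 1.106, -0.154]
contact_force: [0.0, -0.0, -0.8]
opening: 0.0153
foot in rack (x,y,h) [-67.8317  74.2972 117.7313] lean 26.616582692876666
t 38.45 grasp now [0.5238 0.2476 0.2696] dpos(units) [ 1.3531  0.111  -1.6734] twist(units) [-0.0061 -0.0637 -0.0268] open 15.3 F [ 0.0067 -0.0222 -0.7505]
```

```bash
python3 -m jog '[{"delta_pos":[0.02,0.2,-0.5],"twist":[0,-0.06,-0.03],"fingers":8},{"delta_pos":[0.02,0.16,-0.6],"twist":[0,0,0],"fingers":8},{"delta_pos":[0.2,-0.03,-0.57],"twist":[0,0,0],"fingers":8},{"delta_pos":[0.4,-0.07,0],"twist":[0,0,0],"fingers":8},{"delta_pos":[0.4,-0.07,0],"twist":[0,0,0],"fingers":8},{"delta_pos":[0.3,-0.05,0],"twist":[0,0,0],"fingers":8},{"delta_pos":[0,0,0],"twist":[0,0,0],"fingers":8},{"delta_pos":[0,0,0],"twist":[0,0,0],"fingers":8}]'
python3 - <<'E'
from h import *
foot()
goal(rackgp('r',.004,.0,27),27,YAW,-1)
c=cam("wrist");save(c,"w17.png")
E
```

```text
time: 39.25
tool_pos: [0.5202, 0.2628, 0.3287]
tool_rot: [-3.141, 1.1, -0.16]
contact_force: [0.3, 1.0, -1.7]
opening: 0.0153
foot in rack (x,y,h) [-0.7729 88.1022 35.3013] lean 26.969181394777067
t 39.25 grasp now [0.5915 0.2513 0.1868] dpos(units) [ 0.0166  0.0251 -0.6275] twist(units) [-0.0039 -0.0046  0.042 ] open 15.3 F [ 0.3198  0.9905 -1.6931]
```

View pics/w17.png

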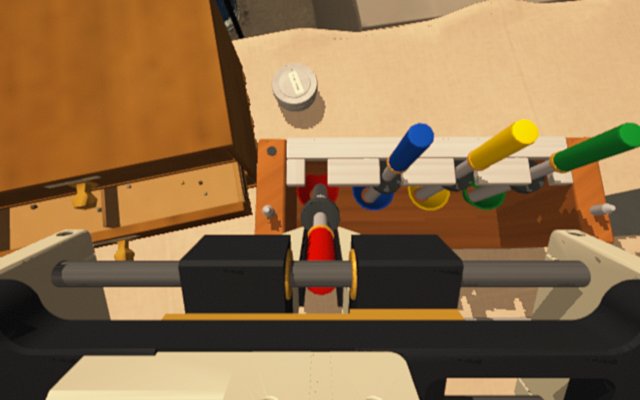

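Run:
```python
from h import *
c=cam("top");save(c,"t5.png",(40,50,300,220),3)
c=cam("scene");save(c,"s5.png",(20,160,260,320),3)
```

```text
(no output)
```

View pics/t5.png

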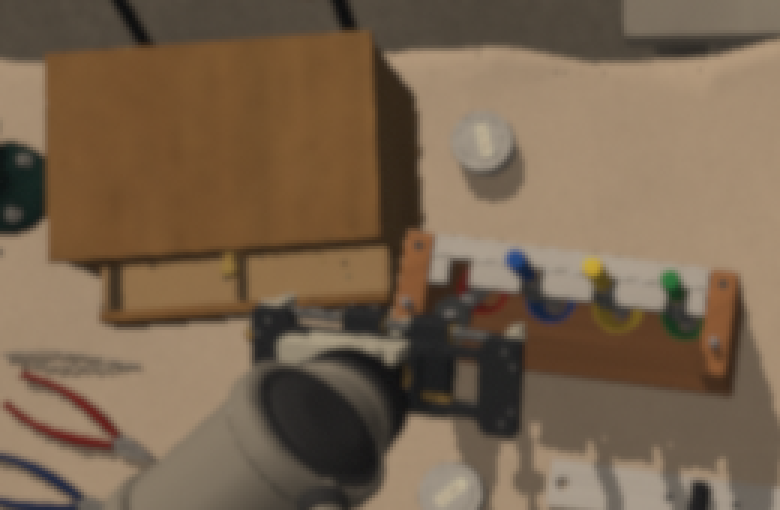

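View pics/s5.png

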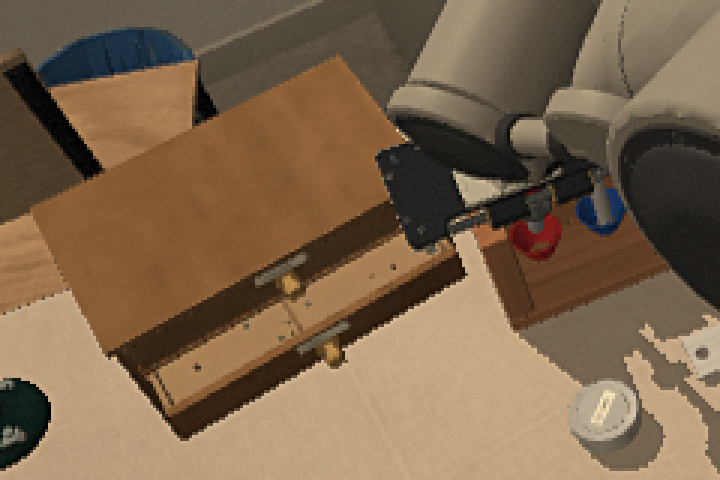

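Run:
```python
from h import *
t=cam("top");s=cam("scene")
for a,b in [((163.7,61),(132.7,178.7)),((56.7,136.7),(56,278))]:print(tri([ray(t,*a),ray(s,*b)]))
print(onz(t,166.7,129,.14),onz(t,170,150,.07))
# hand extents when red upright: body corners
g=rackgp('r',0,0,0)
for l in (27,15,0):
  g=rackgp('r',.003,0,l);G=Rt(l,YAW,-1);b=g-G[:,0]*.047
  print(l,[b+Y_*.095+k*G[:,2]*.0375 for k in(-1,1)])
```

```text
(array([0.8568, 0.311 , 0.1373]), [np.float64(0.0017901764597619229), np.float64(0.0017901764597615837)])
(array([0.6712, 0.5664, 0.1345]), [np.float64(0.0001826975166150038), np.float64(0.00018269751661493803)])
[0.6824 0.2994 0.14  ] [0.6462 0.3129 0.07  ]
27 [array([0.6191, 0.3448, 0.2133]), array([0.5531, 0.3552, 0.1793])]
15 [array([0.6602, 0.3383, 0.2209]), array([0.5887, 0.3496, 0.2015])]
0 [array([0.7124, 0.3301, 0.218 ]), array([0.6383, 0.3418, 0.218 ])]
```

```bash
python3 -m jog '[{"delta_pos":[0.02,0.025,-0.15],"twist":[0,0,0.04],"fingers":8},{"delta_pos":[0,0,-0.2],"twist":[0,0,0],"fingers":8},{"delta_pos":[0,0,-0.2],"twist":[0,0,0],"fingers":8},{"delta_pos":[0,0,-0.07],"twist":[0,0,0],"fingers":8},{"delta_pos":[0,0,0],"twist":[0,0,0],"fingers":8}]'
python3 - <<'E'
from h import *
foot();print(st()[0]["contact_force"])
E
python3 -m jog '[{"delta_pos":[0.23,-0.04,0.1],"twist":[0.06,0.38,0],"fingers":8},{"delta_pos":[0.23,-0.04,0.1],"twist":[0.06,0.38,0],"fingers":8},{"delta_pos":[0.23,-0.04,0.1],"twist":[0.06,0.38,0],"fingers":8},{"delta_pos":[0.25,-0.04,0.07],"twist":[0.065,0.41,0],"fingers":8},{"delta_pos":[0.25,-0.04,0.06],"twist":[0.065,0.41,0],"fingers":8},{"delta_pos":[0.25,-0.04,0.06],"twist":[0.065,0.41,0],"fingers":8},{"delta_pos":[0.26,-0.04,0.06],"twist":[0.065,0.41,0],"fingers":8},{"delta_pos":[0,0,0],"twist":[0,0,0],"fingers":8}]'
python3 - <<'E'
from h import *
foot()
for l in (0,): goal(rackgp('r',.0005,.0,l),l,YAW,-1)
E
```

```text
time: 40.0
tool_pos: [0.5214, 0.2649, 0.2966]
tool_rot: [3.142, 1.101, -0.154]
contact_force: [0.1, 0.7, -1.2]
opening: 0.0154
foot in rack (x,y,h) [-0.0652 91.1291  3.1716] lean 26.93597711053182
[ 0.0679  0.7201 -1.2051]
time: 40.8
tool_pos: [0.6079, 0.2504, 0.3256]
tool_rot: [-3.128, 1.392, -0.143]
contact_force: [-0.3, 0.3, -1.3]
opening: 0.0153
foot in rack (x,y,h) [ 1.9378 90.7639  3.3305] lean 10.219733965560684
t 40.8 grasp now [0.6359 0.2464 0.1689] dpos(units) [ 1.0525 -0.1661  0.0422] twist(units) [0.2418 1.6862 0.0041] open 15.3 F [-0.3146  0.2594 -1.3403]
```

```bash
python3 -m jog '[{"delta_pos":[0.26,-0.04,0.02],"twist":[0.06,0.42,0],"fingers":8},{"delta_pos":[0.26,-0.04,0.01],"twist":[0.06,0.42,0],"fingers":8},{"delta_pos":[0.27,-0.04,0.01],"twist":[0.06,0.42,0],"fingers":8},{"delta_pos":[0.26,-0.04,0],"twist":[0.06,0.42,0],"fingers":8},{"delta_pos":[0,0,0],"twist":[0,0,0],"fingers":8},{"delta_pos":[0.04,0,0],"twist":[0,0,0],"fingers":8},{"delta_pos":[0,0,0],"twist":[0,0,0],"fingers":8}]'
python3 - <<'E'
from h import *
foot()
for l in (0,): goal(rackgp('r',.000,.0,l),l,YAW,-1)
E
```

```text
time: 41.5
tool_pos: [0.6602, 0.2433, 0.3272]
tool_rot: [1.187, 1.569, -2.11]
contact_force: [-1.5, -0.3, 0.2]
opening: 0.015
foot in rack (x,y,h) [-0.7188 90.6933  0.0156] lean -0.029448998358425463
t 41.5 grasp now [0.6601 0.2431 0.168 ] dpos(units) [ 0.0077 -0.0233 -0.0003] twist(units) [ 0.0113 -0.0067 -0.0134] open 15.0 F [-1.5475 -0.262   0.2083]
```

```bash
python3 -m jog '[{"delta_pos":[0,-0.01,-0.02],"twist":[0,0,0],"fingers":8},{"delta_pos":[0,0,-0.01],"twist":[0,0,0],"fingers":8},{"delta_pos":[0,0,0],"twist":[0,0,0],"fingers":20},{"delta_pos":[0,0,0],"twist":[0,0,0],"fingers":32},{"delta_pos":[0,0,0],"twist":[0,0,0],"fingers":32},{"delta_pos":[0,0,0.2],"twist":[0,0,0],"fingers":32},{"delta_pos":[0,0,0.6],"twist":[0,0,0],"fingers":32},{"delta_pos":[0,0,0.6],"twist":[0,0,0],"fingers":32}]'
python3 -m jog '[{"delta_pos":[-0.6,-0.2,0.3],"twist":[0,0,0],"fingers":35},{"delta_pos":[-0.9,-0.3,0.3],"twist":[0,0,0],"fingers":40},{"delta_pos":[-0.9,-0.5,0.4],"twist":[0,0,0],"fingers":40},{"delta_pos":[-0.8,-0.5,0.4],"twist":[0,0,0],"fingers":40},{"delta_pos":[0,0,0],"twist":[0,0,0],"fingers":40},{"delta_pos":[0,0,0],"twist":[0,0,0],"fingers":40}]'
python3 - <<'E'
from h import *
import pickle
c=cam("wrist");save(c,"w18.png");pickle.dump(c,open("w18.pkl","wb"))
goal([.43,.05,.1],0,YAW,-1)
c=cam("top");save(c,"t6.png",(40,50,450,280),1.9)
E
```

```text
time: 42.3
tool_pos: [0.6609, 0.2424, 0.3964]
tool_rot: [0.543, 1.568, -2.753]
contact_force: [-0.1, 0.5, -0.0]
opening: 0.0322
time: 42.9
tool_pos: [0.5057, 0.1701, 0.4652]
tool_rot: [-2.907, 1.568, 0.079]
contact_force: [0.0, -0.4, -0.4]
opening: 0.0403
t 42.95 grasp now [0.5065 0.1705 0.3049] dpos(units) [-1.5274 -2.4096 -4.0979] twist(units) [ 0.0008  0.0096 -0.0066] open 40.0 F [-0.5186  0.1703 -0.2398]
```

View pics/w18.png

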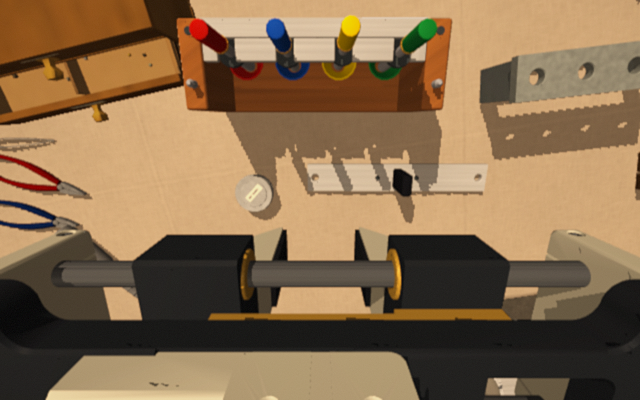

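View pics/t6.png

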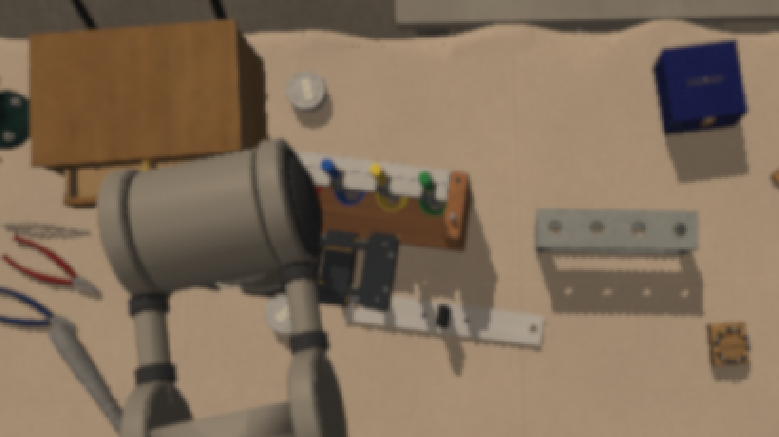

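Run:
```python
from h import *
import pickle
c=pickle.load(open("w18.pkl","rb"))
save(c,"w18a.png",(300,140,500,215),4);save(c,"w18b.png",(170,0,460,115),2.7)
```

```text
(no output)
```

View pics/w18a.png

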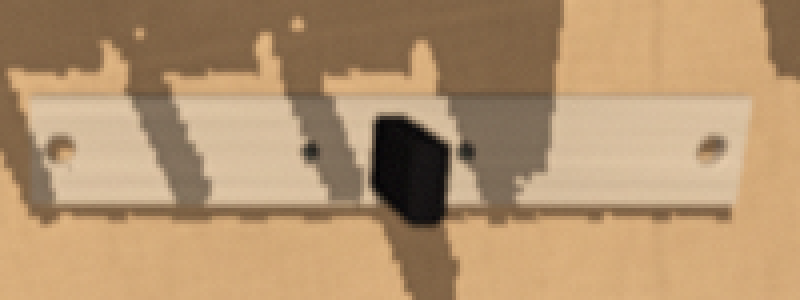

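View pics/w18b.png

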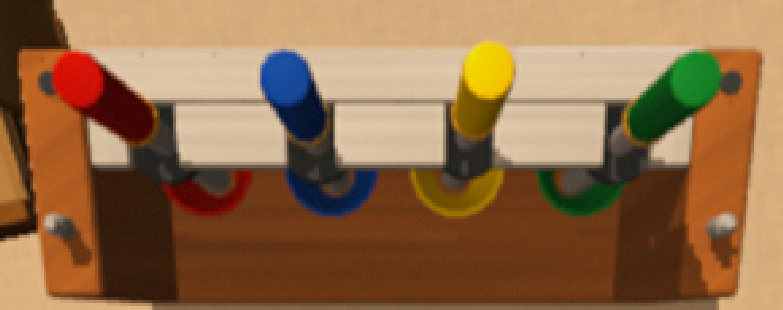

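Run:
```python
from h import *
import pickle
c=pickle.load(open("w18.pkl","rb"))
q=lambda u,v,z:onz(c,300+u/4,140+v/4,z)
a,b=q(61,150,.008),q(712,150,.008);d=a-b
print("hole mid",(a+b)/2,np.linalg.norm(d),np.degrees(np.arctan2(-d[0],d[1])))
k=[q(28,95,.008),q(751,96,.008),q(733,207,.008),q(45,206,.008)];print(np.mean(k,0),np.linalg.norm(k[0]-k[1]),np.linalg.norm(k[1]-k[2]))
for n,p in dict(r=(78,80),b=(286,79),y=(488,70),g=(696,80)).items():
    w=onz(c,170+p[0]/2.7,p[1]/2.7,.191)-O;print(n,w@X_*1000,w@Y_*1000)
```

```text
hole mid [0.4711 0.0556 0.008 ] 0.2518486396055547 -8.937708136455027
[0.4702 0.0546 0.008 ] 0.27616204591526106 0.04375142106214048
r -2.0400081190948605 90.18926759527059
b -1.7967095820389198 29.311601629006756
y 0.5287154777844592 -29.706025325202084
g -2.0929571926022486 -90.62645188018517
```

```bash
python3 -m jog '[{"delta_pos":[-0.2,-0.6,-0.2],"twist":[0,0,0],"fingers":45},{"delta_pos":[-0.25,-0.8,-0.6],"twist":[0,0,0],"fingers":45},{"delta_pos":[-0.25,-0.8,-0.8],"twist":[0,0,0],"fingers":45},{"delta_pos":[0,-0.1,-0.8],"twist":[0,0,0],"fingers":45},{"delta_pos":[0,0,-0.6],"twist":[0,0,0],"fingers":45},{"delta_pos":[0,0,0],"twist":[0,0,0],"fingers":45},{"delta_pos":[0,0,0],"twist":[0,0,0],"fingers":45}]'
python3 - <<'E'
from h import *
c=cam("wrist");save(c,"w19.png")
goal([.471,.0555,.043],0,YAW,-1)
E
```

```text
time: 43.7
tool_pos: [0.4743, 0.0624, 0.3194]
tool_rot: [0.336, 1.568, -2.96]
contact_force: [-0.3, 0.2, 1.1]
opening: 0.0449
t 43.75 grasp now [0.4744 0.0624 0.1612] dpos(units) [-0.0682 -0.1389 -2.3645] twist(units) [ 0.0051  0.0011 -0.0156] open 45.3 F [0.9528 0.0283 0.214 ]
```

View pics/w19.png

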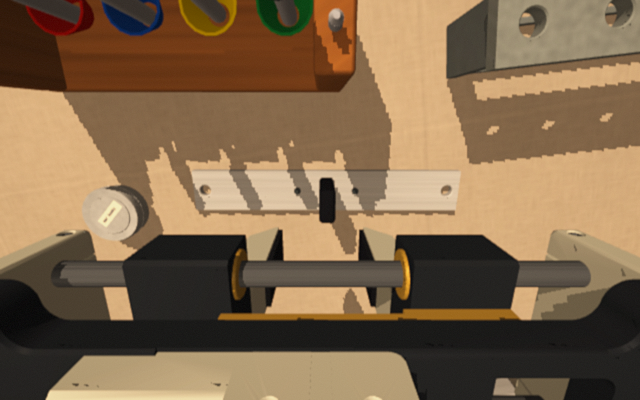

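```bash
python3 - <<'E'
from h import *
c=cam("wrist")
a,b=onz(c,204.5,190,.007),onz(c,446,189.5,.007);d=a-b
print((a+b)/2,np.linalg.norm(d),np.degrees(np.arctan2(-d[0],d[1])))
E
python3 -m jog '[{"delta_pos":[-0.05,-0.1,-0.6],"twist":[0,0,-0.02],"fingers":45},{"delta_pos":[0,-0.03,-0.7],"twist":[0,0,0],"fingers":45},{"delta_pos":[0,0,-0.6],"twist":[0,0,0],"fingers":45},{"delta_pos":[0,0,-0.3],"twist":[0,0,0],"fingers":45},{"delta_pos":[0,0,0],"twist":[0,0,0],"fingers":45},{"delta_pos":[0,0,0],"twist":[0,0,0],"fingers":45}]'
python3 - <<'E'
from h import *
goal([.471,.0555,.043],0,YAW,-1)
c=cam("wrist");save(c,"w20.png")
E
```

```text
[0.4725 0.0566 0.007 ] 0.2539921704615118 -8.754195842181918
time: 44.4
tool_pos: [0.4717, 0.0558, 0.2109]
tool_rot: [2.876, 1.569, -0.422]
contact_force: [-0.4, -0.2, -0.2]
opening: 0.0452
t 44.4 grasp now [0.4719 0.0557 0.0517] dpos(units) [-0.0135 -0.0067 -0.1748] twist(units) [0.0059 0.0132 0.0058] open 45.2 F [-0.4137 -0.2253 -0.155 ]
```

View pics/w20.png

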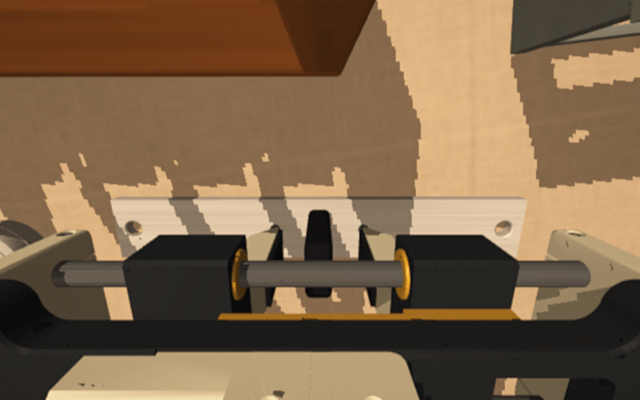

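```bash
python3 -m jog '[{"delta_pos":[-0.01,-0.01,-0.17],"twist":[0,0,0],"fingers":45},{"delta_pos":[0,0,0],"twist":[0,0,0],"fingers":45},{"delta_pos":[0,0,0],"twist":[0,0,0],"fingers":5},{"delta_pos":[0,0,0],"twist":[0,0,0],"fingers":5},{"delta_pos":[0,0,0],"twist":[0,0,0],"fingers":5},{"delta_pos":[0,0,0],"twist":[0,0,0],"fingers":5},{"delta_pos":[0,0,0],"twist":[0,0,0],"fingers":5}]'
python3 - <<'E'
from h import *
goal([.471,.0555,.043],0,YAW,-1)
c=cam("wrist");save(c,"w21.png",(90,170,560,270),1.7)
E
```

```text
time: 45.15
tool_pos: [0.4704, 0.0552, 0.2013]
tool_rot: [0.633, 1.57, -2.665]
contact_force: [0.8, 1.8, 0.5]
opening: 0.0135
t 45.15 grasp now [0.4702 0.0552 0.0421] dpos(units) [0.013  0.0059 0.018 ] twist(units) [ 0.0031 -0.006   0.0115] open 13.5 F [0.8331 1.8035 0.5169]
```

View pics/w21.png

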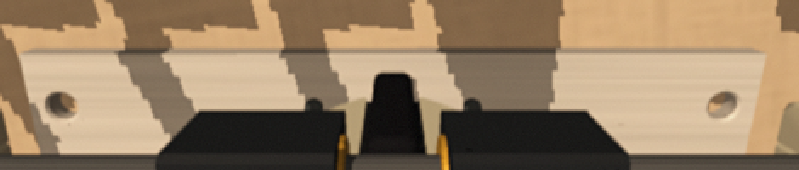

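```bash
python3 - <<'E'
from h import *
c=cam("wrist")
f=lambda u,v,z:onz(c,90+u/1.7,170+v/1.7,z)
a,b=f(61,104,.008),f(722,104,.008);d=a-b
print((a+b)/2,np.linalg.norm(d),np.degrees(np.arctan2(-d[0],d[1])),st()[3])
r=f(390,51,.008);print("back edge",(r-(a+b)/2)@X_)
# centre from back edge
print(r-X_*.021)
E
python3 -m jog '[{"delta_pos":[0,0,0.2],"twist":[0,0,0],"fingers":5},{"delta_pos":[0,0,0.5],"twist":[0,0,0],"fingers":5},{"delta_pos":[0,0,0.9],"twist":[0,0,0],"fingers":5},{"delta_pos":[0,0,0.9],"twist":[0,0,0],"fingers":5},{"delta_pos":[0,0,0.9],"twist":[0,0,0],"fingers":5},{"delta_pos":[0,0,0.3],"twist":[0,0,0],"fingers":5},{"delta_pos":[0,0,0],"twist":[0,0,0],"fingers":5}]'
python3 - <<'E'
from h import *
goal([.610,.1588,.225],0,YAW,-1)
c=cam("wrist");save(c,"w22.png")
E
```

```text
[0.4716 0.0542 0.008 ] 0.2518399853741421 -9.04079494350605 [0.4703 0.0551 0.0421]
back edge 0.021024099983895976
[0.4717 0.0548 0.008 ]
time: 45.95
tool_pos: [0.4703, 0.0551, 0.389]
tool_rot: [3.09, 1.566, -0.208]
contact_force: [0.1, -0.4, -3.1]
opening: 0.0139
t 45.95 grasp now [0.4711 0.0549 0.2298] dpos(units) [ 2.7936  2.0741 -0.0968] twist(units) [0.0093 0.0443 0.0098] open 13.9 F [ 0.1039 -0.3539 -3.0595]
```

View pics/w22.png

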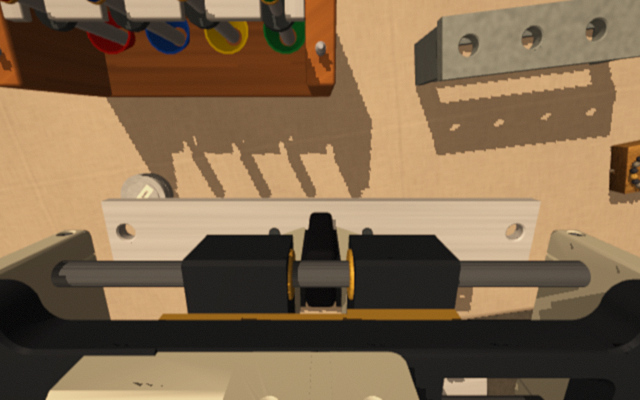

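```bash
python3 -m jog '[{"delta_pos":[0.2,0.2,0],"twist":[0,0,0],"fingers":5},{"delta_pos":[0.5,0.4,0],"twist":[0,0,0],"fingers":5},{"delta_pos":[0.5,0.4,0],"twist":[0,0,0],"fingers":5},{"delta_pos":[0.5,0.4,0],"twist":[0,0,0],"fingers":5},{"delta_pos":[0.5,0.4,0],"twist":[0,0,0],"fingers":5},{"delta_pos":[0.4,0.2,0],"twist":[0,0,0],"fingers":5},{"delta_pos":[0.17,0.07,0],"twist":[0,0.04,0],"fingers":5},{"delta_pos":[0,0,0],"twist":[0,0,0],"fingers":5}]'
python3 -m jog '[{"delta_pos":[0,0,-0.2],"twist":[0,0,0],"fingers":5},{"delta_pos":[0,0,-0.3],"twist":[0,0,0],"fingers":5},{"delta_pos":[0,0,0],"twist":[0,0,0],"fingers":5},{"delta_pos":[0,0,0],"twist":[0,0,0],"fingers":5}]'
python3 - <<'E'
from h import *
goal([.6097,.1588,.165],0,YAW,-1)
c=cam("wrist");save(c,"w23.png")
c=cam("scene");save(c,"s23.png",(150,100,350,260),4)
E
```

```text
time: 46.8
tool_pos: [0.6098, 0.1598, 0.3829]
tool_rot: [0.25, 1.561, -3.048]
contact_force: [-0.1, 0.0, -3.1]
opening: 0.0141
time: 47.2
tool_pos: [0.6084, 0.1584, 0.3605]
tool_rot: [0.269, 1.564, -3.03]
contact_force: [0.7, -1.0, -2.6]
opening: 0.0135
t 47.2 grasp now [0.6073 0.1583 0.2013] dpos(units) [ 0.0264  0.0072 -0.726 ] twist(units) [ 0.0075 -0.0665  0.0138] open 13.5 F [ 0.6632 -0.9972 -2.5882]
```

View pics/w23.png

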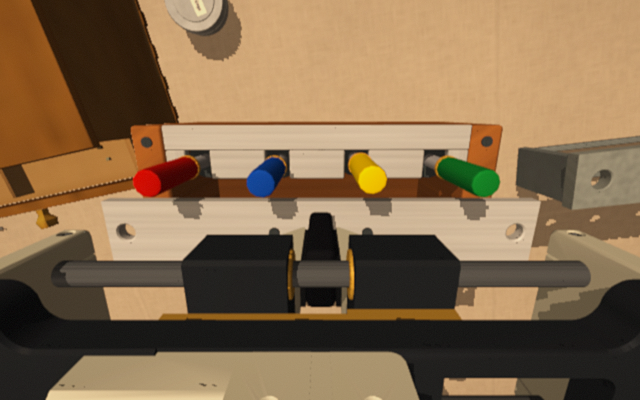

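View pics/s23.png

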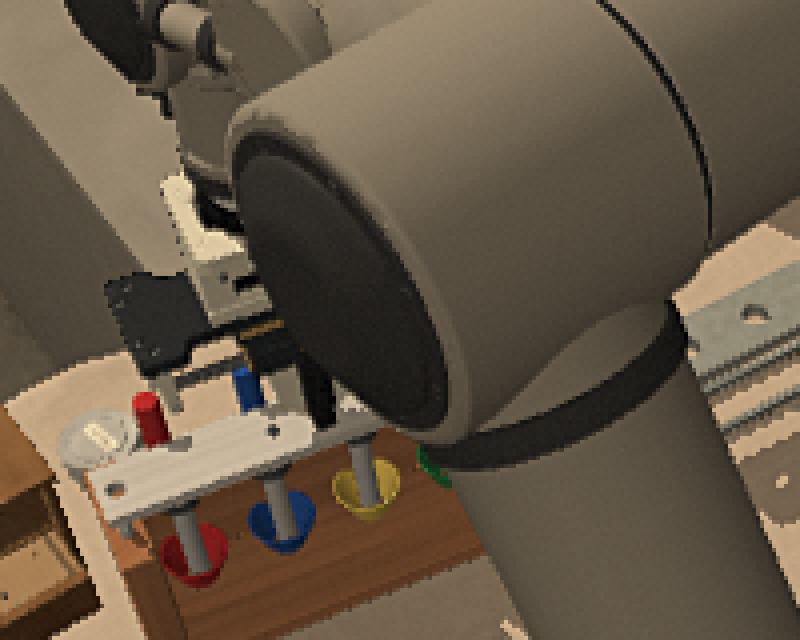

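```bash
python3 -m jog '[{"delta_pos":[0.03,0.01,-0.15],"twist":[0,-0.06,0.01],"fingers":5},{"delta_pos":[0,0,-0.2],"twist":[0,0,0],"fingers":5},{"delta_pos":[0,0,0],"twist":[0,0,0],"fingers":5},{"delta_pos":[0,0,0],"twist":[0,0,0],"fingers":5}]'
python3 - <<'E'
from h import *
goal([.6097,.1588,.165],0,YAW,-1)
c=cam("wrist");save(c,"w24.png",(90,180,560,260),1.7)
E
```

```text
time: 47.7
tool_pos: [0.6102, 0.1591, 0.343]
tool_rot: [1.497, 1.57, -1.8]
contact_force: [0.5, -0.5, -2.2]
opening: 0.0138
t 47.7 grasp now [0.6102 0.159  0.1838] dpos(units) [-0.0097 -0.0061 -0.377 ] twist(units) [ 0.0068 -0.0016  0.0005] open 13.8 F [ 0.4825 -0.4765 -2.189 ]
```

View pics/w24.png

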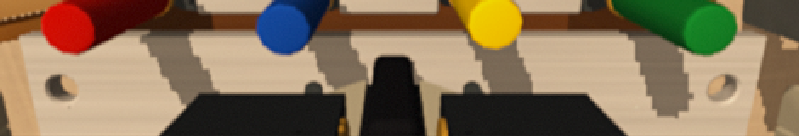

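```bash
python3 -m jog '[{"delta_pos":[-0.01,-0.01,-0.05],"twist":[0,0,0],"fingers":5},{"delta_pos":[0,0,-0.06],"twist":[0,0,0],"fingers":5},{"delta_pos":[0,0,-0.06],"twist":[0,0,0],"fingers":5},{"delta_pos":[0,0,0],"twist":[0,0,0],"fingers":5}]'
python3 - <<'E'
from h import *
goal([.6097,.1588,.165],0,YAW,-1)
c=cam("wrist");save(c,"w25.png",(90,200,560,270),1.7)
E
```

```text
time: 48.15
tool_pos: [0.6098, 0.1587, 0.3348]
tool_rot: [3.018, 1.57, -0.28]
contact_force: [0.3, 0.7, -3.6]
opening: 0.0136
t 48.15 grasp now [0.61   0.1586 0.1756] dpos(units) [-0.002   0.0027 -0.213 ] twist(units) [0.003  0.0104 0.001 ] open 13.6 F [ 0.3255  0.7223 -3.5723]
```

View pics/w25.png

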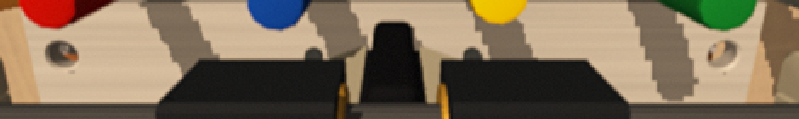

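```bash
python3 -m jog '[{"delta_pos":[0,0,-0.06],"twist":[0,0,0],"fingers":5},{"delta_pos":[0,0,-0.06],"twist":[0,0,0],"fingers":5},{"delta_pos":[0,0,0],"twist":[0,0,0],"fingers":5}]'
python3 -m jog '[{"delta_pos":[0,0,-0.05],"twist":[0,0,0],"fingers":5},{"delta_pos":[0,0,-0.03],"twist":[0,0,0],"fingers":5},{"delta_pos":[0,0,0],"twist":[0,0,0],"fingers":5}]'
python3 - <<'E'
from h import *
goal([.6097,.1588,.165],0,YAW,-1)
E
```

```text
time: 48.5
tool_pos: [0.61, 0.1589, 0.3289]
tool_rot: [-2.896, 1.569, 0.09]
contact_force: [2.8, 2.7, -3.7]
opening: 0.0138
time: 48.8
tool_pos: [0.61, 0.1589, 0.3252]
tool_rot: [-2.933, 1.569, 0.053]
contact_force: [3.4, 4.3, -2.5]
opening: 0.0134
t 48.8 grasp now [0.6103 0.1589 0.166 ] dpos(units) [-0.0056 -0.0016 -0.0207] twist(units) [-0.0012  0.0218 -0.0002] open 13.4 F [ 3.4361  4.3305 -2.5337]
```

```bash
python3 -m jog '[{"delta_pos":[0,0,-0.02],"twist":[0,0.0,0],"fingers":5},{"delta_pos":[0,0,-0.02],"twist":[0,0,0],"fingers":5},{"delta_pos":[0,0,0],"twist":[0,0,0],"fingers":5}]'
python3 - <<'E'
from h import *
goal([.6097,.1588,.165],0,YAW,-1)
E
python3 -m jog '[{"delta_pos":[0,0,0],"twist":[0,0,0],"fingers":20},{"delta_pos":[0,0,0],"twist":[0,0,0],"fingers":34},{"delta_pos":[0,0,0],"twist":[0,0,0],"fingers":34},{"delta_pos":[0,0,0],"twist":[0,0,0],"fingers":34}]'
python3 - <<'E'
from h import *
goal([.6097,.1588,.165],0,YAW,-1)
c=cam("wrist");save(c,"w26.png")
E
```

```text
time: 49.1
tool_pos: [0.6099, 0.1589, 0.3244]
tool_rot: [-2.963, 1.568, 0.023]
contact_force: [2.3, 3.8, 4.1]
opening: 0.0134
t 49.1 grasp now [0.6104 0.1589 0.1652] dpos(units) [-0.0043 -0.0022 -0.0033] twist(units) [-0.0007  0.0296 -0.0014] open 13.4 F [2.3027 3.8353 4.1275]
time: 49.5
tool_pos: [0.6097, 0.1583, 0.3228]
tool_rot: [1.756, 1.57, -1.542]
contact_force: [0.2, -0.5, 0.6]
opening: 0.0332
t 49.5 grasp now [0.6097 0.1581 0.1636] dpos(units) [0.0009 0.0098 0.0277] twist(units) [0.0103 0.0003 0.0028] open 33.2 F [ 0.1607 -0.5428  0.5577]
```

```bash
python3 -m jog '[{"delta_pos":[0,0,0.2],"twist":[0,0,0],"fingers":34},{"delta_pos":[0,0,0.5],"twist":[0,0,0],"fingers":34},{"delta_pos":[0,0,0.8],"twist":[0,0,0],"fingers":34},{"delta_pos":[-0.4,0,0.8],"twist":[0,0,0],"fingers":34},{"delta_pos":[-0.8,0,0.8],"twist":[0,0,0],"fingers":34},{"delta_pos":[-0.8,0,0],"twist":[0,0,0],"fingers":34},{"delta_pos":[0,0,0],"twist":[0,0,0],"fingers":34},{"delta_pos":[0,0,0],"twist":[0,0,0],"fingers":34}]'
python3 - <<'E'
from h import *
import pickle
c=cam("wrist");pickle.dump(c,open("w27.pkl","wb"));im=c["im"];print("gp",st()[3])
hsv=cv2.cvtColor(im,cv2.COLOR_RGB2HSV)
def comps(m,mn=60):
    n,l,s,ce=cv2.connectedComponentsWithStats(m.astype(np.uint8));return [(s[i],ce[i],l==i) for i in range(1,n) if s[i][4]>mn]
# expected corner/pin projections
K=O-.036*X_
pr=lambda x,y,z:proj(c,K+X_*x+Y_*y+Z_*(z))
for n,p in dict(bl=(.021,.138,.131),br=(.021,-.138,.131),fr=(-.021,-.138,.131),fl=(-.021,.138,.131),pl=(0,.126,.135),prr=(0,-.126,.135)).items():print(n,pr(*p))
white=(hsv[...,1]<60)&(hsv[...,2]>120)
for s,ce,_ in comps(white,300):print("white",s,ce)
rng=dict(r=(0,6),b=(100,125),y=(20,30),g=(55,85))
for col,(a,b) in rng.items():
    m=(hsv[...,0]>=a)&(hsv[...,0]<=b)&(hsv[...,1]>190)&(hsv[...,2]>60)
    print(col,[(s.tolist()) for s,ce,_ in comps(m,50)],proj(c,O+Y_*YC[col]+Z_*.191),proj(c,O+Y_*YC[col]+Z_*.141))
E
```

```text
time: 50.35
tool_pos: [0.5138, 0.1586, 0.4748]
tool_rot: [-3.097, 1.568, -0.111]
contact_force: [0.2, 0.0, 0.3]
opening: 0.0342
gp [0.5151 0.1585 0.3151]
bl [172.9321  73.9189]
br [437.1902  73.8708]
fr [432.9868 115.6889]
fl [178.2569 115.7387]
pl [185.2227  94.9217]
prr [425.0897  94.8764]
r [[184, 35, 35, 30, 386], [0, 160, 60, 29, 287], [0, 181, 57, 15, 251]] [192.6293  43.7655] [214.0642  56.2036]
b [[258, 37, 17, 19, 250], [8, 227, 43, 4, 64]] [264.947  43.753] [274.2459  56.193 ]
y [[327, 34, 19, 30, 422]] [337.2614  43.7405] [334.4253  56.1823]
g [[389, 37, 29, 21, 304]] [409.5726  43.728 ] [394.6024  56.1717]
```

Run:
```python
from h import *
import pickle
c=pickle.load(open("w27.pkl","rb"));im=c["im"]
hsv=cv2.cvtColor(im,cv2.COLOR_RGB2HSV);S=hsv[...,1]
print("S col205",S[64:126,205].tolist());print("S col405",S[64:126,405].tolist())
print("row104 left",S[104,165:190].tolist(),"right",S[104,425:450].tolist())
g=cv2.cvtColor(im,cv2.COLOR_RGB2GRAY)
print(g[89:102,178:193]);print(g[89:102,418:433])
```

```text
S col205 [69, 66, 69, 68, 67, 67, 68, 66, 71, 73, 71, 70, 66, 67, 69, 68, 68, 68, 68, 67, 68, 68, 68, 68, 69, 68, 68, 68, 68, 70, 69, 66, 67, 70, 68, 67, 67, 66, 68, 67, 69, 69, 69, 70, 68, 68, 69, 68, 69, 68, 70, 82, 120, 219, 198, 139, 119, 110, 110, 109, 107, 110]
S col405 [67, 68, 66, 63, 67, 68, 69, 71, 73, 75, 70, 75, 74, 74, 72, 72, 74, 75, 75, 74, 73, 73, 75, 73, 73, 73, 73, 73, 70, 73, 75, 69, 73, 70, 72, 71, 72, 73, 76, 75, 73, 73, 75, 74, 74, 77, 74, 72, 72, 72, 73, 106, 158, 205, 197, 143, 120, 115, 112, 112, 115, 113]
row104 left [107, 110, 109, 109, 109, 108, 109, 108, 108, 108, 109, 108, 96, 73, 66, 68, 68, 68, 70, 68, 69, 70, 68, 68, 70] right [66, 68, 68, 68, 67, 67, 68, 67, 67, 69, 85, 105, 111, 109, 111, 110, 110, 110, 111, 110, 109, 110, 110, 109, 110]
[[184 183 184 185 180 164 143 119 105 102 110 135 159 176 184]
 [185 186 185 181 169 150 139 127 108  91  80  89 116 150 177]
 [183 184 182 177 163 159 156 142 125 108  84  68  73 106 154]
 [181 178 180 178 171 171 160 131 116 106  92  65  53  70 122]
 [183 182 181 177 172 174 161 120  90  86  83  65  48  53  96]
 [
[... 622 characters left out ...]
0 191]
 [190 179 151 130 148 164 171 162 140 101 100 133 167 187 187]
 [183 162 131 143 164 177 180 175 160 120  91 115 164 183 184]
 [179 146 124 146 161 170 175 178 167 123  89 117 173 187 188]
 [178 134 117 135 143 147 158 167 156 111  91 126 178 189 188]
 [180 133 101 118 117 115 124 133 122  91 104 139 185 190 190]
 [182 142  96  96  98  91  85  87  82  87 119 157 191 191 188]
 [187 158 105  79  84  75  68  63  70 100 134 176 194 190 189]
 [192 175 132  82  66  62  58  57  73 119 163 193 195 190 190]
 [193 188 166 120  85  74  60  60  92 148 189 198 193 190 191]
 [194 191 187 169 152 138 100  81  98 149 192 195 192 191 191]
 [191 191 191 189 186 182 151 118 113 144 184 191 191 190 190]]
```

Run:
```python
from h import *
s=st()[0];print(s["time"],np.array(s["contact_force"]),np.abs(s["qvel"]).max())
hand_in()
```

```text
50.4 [-0.1338  0.2973  0.086 ] 0.031983439649063805
the job is handed in; nothing more can be done
```

The job is finished and handed in at about 50 s of the allowed 208 s.

I lifted the keeper off and laid it flat on the table. I then put the green, yellow, blue and red punches into their cups, leaning each about 27° to the front and swinging it upright. While I was working, the keeper was knocked about 4 cm. I found it again with the camera, picked it up, lowered it over the pins and let go.

**Last checks**
- **Punches:** seen from the wrist camera, the handle tops were within about 2 mm of where they should be for all four. The handles still matched their expected positions after the keeper was on.
- **Keeper:** its edges were within about 1 px (1 mm) of the expected outline, and both pins showed in the holes. Its height at release worked out to 123.1 mm, against 123 mm nominal. Both sides read level.
- **Robot:** standing clear, with about 0 N on the wrist.

**Not fully checked**
- **Last look at the rack:** the 40-picture limit ran out just after the keeper was released, so this check was by pixel measurement only.
- **Tin and block:** I did not measure their positions again at the end. No contact with either was noticed.

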